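# Feel two trolley castors for bearing play and give the worn one its spare bush

## Task

Check the file trolley's two castors for bearing play: beginning with the stand on your left (seen from the robot), push the top of the wheel sideways on its axle firmly to the left as far as it goes and then firmly to the right, then do the same to the wheel on the right-hand stand. One wheel is worn and rocks freely, the other only gives a little; pick the small sleeve-shaped bush from the tray and release it into the funnel on the worn wheel's stand so that it drops to the bottom of the tube. Leave the hex nut and the other things on the desk where they are.

Things in the scene. Friction and masses are not known exactly. Their poses are not given: they have to be found in the camera images.
- stand_one: Castor stand one: dark steel base plate 230 x 90 x 8 mm fixed to the desk, long side along its x axis; origin: centre of its underside; x points roughly away from the robot, y roughly to the robot's left. A castor is bolted on wheel-up, 55 mm from the origin towards -x; a clear tube with funnel stands 60 mm towards +x. Both stands look alike; either may be on the left.
- hub_one (a joint): Sideways tip of wheel one about its axle's middle, rad: 0 upright, positive = top to the left (stand's +y). The worn wheel tips freely (about 0.3 N) to stops at 0.16 either way, 8 mm at its top, and stays where left. The good wheel gives like a spring of 4 N m/rad, at most 0.06: a firm push of 5 to 8 N near its top tips it 0.04 to 0.06, then it springs back. Which wheel is worn is not told.
- hub_one_top (a point): Top of the wheel of stand one: midway across its rim, 132 mm above the desk, 50 mm above the axle; it moves sideways as the wheel tips. Black rubber-tyred wheel, 100 mm diameter, 32 mm wide, axle parallel to the stand's y, also spins freely. The fork legs beside it (58 mm over their outsides) end 100 mm above the desk: the wheel's top 32 mm stands free.
- stand_one_mouth (a point): Centre of the funnel's mouth of stand one: clear plastic, 84 mm across outside and 76 mm inside, rim 88 mm above the desk. The cone is 35 mm deep and narrows to the tube, 30 mm inside and 45 mm deep, closed below by the base plate.
- stand_one_tube (a point): Centre of the tube's floor of stand one, on the base plate 8 mm above the desk, right below the funnel's mouth. Its axes are the stand's: z up.
- stand_two: Castor stand two: dark steel base plate 230 x 90 x 8 mm fixed to the desk, long side along its x axis; origin: centre of its underside; x points roughly away from the robot, y roughly to the robot's left. A castor is bolted on wheel-up, 55 mm from the origin towards -x; a clear tube with funnel stands 60 mm towards +x. Both stands look alike; either may be on the left.
- hub_two (a joint): Sideways tip of wheel two about its axle's middle, rad: 0 upright, positive = top to the left (stand's +y). The worn wheel tips freely (about 0.3 N) to stops at 0.16 either way, 8 mm at its top, and stays where left. The good wheel gives like a spring of 4 N m/rad, at most 0.06: a firm push of 5 to 8 N near its top tips it 0.04 to 0.06, then it springs back. Which wheel is worn is not told.
- hub_two_top (a point): Top of the wheel of stand two: midway across its rim, 132 mm above the desk, 50 mm above the axle; it moves sideways as the wheel tips. Black rubber-tyred wheel, 100 mm diameter, 32 mm wide, axle parallel to the stand's y, also spins freely. The fork legs beside it (58 mm over their outsides) end 100 mm above the desk: the wheel's top 32 mm stands free.
- stand_two_mouth (a point): Centre of the funnel's mouth of stand two: clear plastic, 84 mm across outside and 76 mm inside, rim 88 mm above the desk. The cone is 35 mm deep and narrows to the tube, 30 mm inside and 45 mm deep, closed below by the base plate.
- stand_two_tube (a point): Centre of the tube's floor of stand two, on the base plate 8 mm above the desk, right below the funnel's mouth. Its axes are the stand's: z up.
- tray: Shallow open dark steel tray 130 x 80 mm (long side along its x axis), rim 7 mm high, floor 3 mm above the desk, fixed, between the two stands. Origin: centre of its underside.
- bush: Spare axle bush: a short plain steel sleeve, 18 mm outside diameter, 10 mm bore, 20 mm tall, about 30 g, standing upright on the tray's floor. Origin: centre of its lower end.
- nut: Steel hex nut lying flat in the same tray about 70 mm from the bush, 26 mm across flats, 13 mm thick; not wanted. Origin: centre of its underside.
- paperweight: Bystander: green glass paperweight, 68 mm across, 56 mm high. Origin: centre of its underside.
- stamp: Bystander: wooden rubber-stamp, 40 mm across, 68 mm tall, standing beyond the tray. Origin: centre of its underside.
- stapler: Bystander: stapler, 140 mm long, 44 mm high. Origin: centre of its underside.
- phone: Bystander: black phone lying flat, 150 x 72 x 9 mm. Origin: centre of its underside.
- mug: Bystander: white mug, 76 mm across, 90 mm high. Origin: centre of its underside.
- wrench: Bystander: wrench 160 mm long lying between the robot and the tray. Origin: middle of its length, at its underside.
- inkpad: Bystander: ink pad, 110 x 75 mm, 15 mm high. Origin: centre of its underside.
Things that resemble listed ones, but are neither listed nor needed, are in the scene too. What is shaped like the stand_two but blue is not meant.

How it is judged (in metres and radians):
On the way, in this order (a step that is already met when the one before it is completed fails the run):
1. the left-hand wheel is tipped to the left (past 0.13 rad if it is the worn one, 0.015 rad against its spring if it is the good one) (((y of stand_one_tube in the frame of stand_two_tube above 0 m and value of joint hub_one above 0.13 rad) or (y of stand_one_tube in the frame of stand_two_tube below 0 m and value of joint hub_two above 0.015 rad))), for 0.1 s.
2. the left-hand wheel is tipped to the right (past 0.13 rad if it is the worn one, 0.015 rad against its spring if it is the good one) (((y of stand_one_tube in the frame of stand_two_tube above 0 m and value of joint hub_one below -0.13 rad) or (y of stand_one_tube in the frame of stand_two_tube below 0 m and value of joint hub_two below -0.015 rad))), for 0.1 s.
3. the right-hand wheel is tipped to the left (past 0.13 rad if it is the worn one, 0.015 rad against its spring if it is the good one) (((y of stand_one_tube in the frame of stand_two_tube below 0 m and value of joint hub_one above 0.13 rad) or (y of stand_one_tube in the frame of stand_two_tube above 0 m and value of joint hub_two above 0.015 rad))), for 0.1 s.
4. the right-hand wheel is tipped to the right (past 0.13 rad if it is the worn one, 0.015 rad against its spring if it is the good one) (((y of stand_one_tube in the frame of stand_two_tube below 0 m and value of joint hub_one below -0.13 rad) or (y of stand_one_tube in the frame of stand_two_tube above 0 m and value of joint hub_two below -0.015 rad))), for 0.1 s.
5. the bush is down in the tube of the worn wheel's stand (horizontal distance between bush and stand_one_tube below 0.02 m and height (world z) of bush below 0.035 m), for 0.2 s.
At the end, for the whole second after the job is handed in: The bush lies at rest inside the tube of the worn wheel's stand, its origin within 20 mm of the tube's axis and below 35 mm above the desk (all of step 5 and linear speed of bush below 0.02 m/s); the robot touches nothing.
It fails at once if the hex nut is moved more than 30 mm (distance of nut from where it was at the start of the episode above 0.03 m).
It fails at once if another thing on the desk (paperweight, stamp, stapler, phone, mug, wrench, ink pad) is moved more than 30 mm (distance of any of paperweight, stamp, stapler, phone, mug, wrench, inkpad from where it was at the start of the episode above 0.03 m).
It also fails if it takes over 58 s, if anything falls off the work surface, if the arm or the gripper's body presses on something with over 40 N, if the wrist force passes 120 N, or if a joint passes its speed limit or range.

## Robot

A 6-joint arm with a two-finger parallel gripper is mounted at the origin on the work surface. World frame = base frame: x ahead of the robot, y to its left, z up, the work surface at z = 0. Lengths are in mm, angles in degrees, forces in N, time in s.
With the tool pointing down it reaches from about 350 to 850 mm from the base axis. Payload 8.1 kg.
Tool frame: the origin (TCP) lies midway between the tips of the shut fingers; the grasp point (between the pads) lies 19 mm behind it; x points along the fingers, z is the direction in which the jaws open and shut, and the axes are right-handed (so a half turn about x gives the same grasp; the last joint's range is limited). The gripper opens to 85 mm and grips with 20 to 120 N. Pads are 22 mm wide; open, the fingers measure 114 mm over their backs; the gripper's body (76 mm by 85 mm) begins 54 mm behind the grasp point. The pads swing forward as they close: fully open they stand 13 mm farther back than shut.
Start: joints at [-68.892, 7.471, 85.268, -0, 87.261, -4.893], TCP at [263.05, -539.268, 194.692] pointing down, gripper open.
Joint ranges: [-169.43, 169.43], [-51.17, 129.36], [1.28, 143.12], [-76.62, 256.62], [0, 156.53], [-152.29, 152.29]. Speed limits (degrees/s): [136.94, 136.94, 159.86, 180, 180, 180].

## Interface

Orientations are given as [roll, pitch, yaw] about the fixed x, y, z axes, in that order (R = Rz(yaw) Ry(pitch) Rx(roll)).
In Python, from bench import r gives the robot as it stands. The module is installed in compiled form; this text tells all that it offers.
- The arm moves only by the tool servo_tool, never from a script. Its argument "commands" is a list that holds one entry, the list of rows, each a list of 7 numbers: the closure in counts, from 0 (fully open) to 255 (shut), then the shift along the tool's x, y, z in cm, then the turn, a rotation vector about the tool's x, y, z in degrees. A call has 1 to 8 rows; each row is the pose to reach, as a shift and turn from the pose commanded when the call began, along the tool's axes at that moment; what a row does not reach only later rows make up. A row lasts 1/10 s, in which the tool goes at most 50 mm and 8.59 degrees, less where a joint would pass 70% of its speed; a pose out of reach is approached as far as the arm can. A call with a gripper value outside its range is refused whole. The fingers move at their own pace and stop on an object; "force" is the grip in N (left out, the last holds). Time passes only in rows, so rows that repeat a pose let the fingers close. It gives the time, the measured TCP pose, the force and the opening at its end, in the units of the state.
- r.sense(): the state, without advancing time (a new reading comes with each control period).
- r.snapshot(name): name is "side" or "top" or "wrist"; returns (picture, depth): 384x512x3 uint8, red, green, blue; 384x512 float32, mm along the optical axis (not along the pixel's ray), 0 where there is no reading.
- r.calibration(name): a dict with "fx", "fy", "cx", "cy" (pixels), "dist" ([k1, k2, p1, p2, k3] as OpenCV has them; the pictures are not rectified), "pose" (4x4, takes a point from camera to world coordinates). Camera axes: x right, y down, z forward; pixel columns grow to the right and rows downward; lengths in mm; the calibration is good to about 2 mm. A picture is of the moment at which its call begins: read the wrist's pose just before it. calibration takes no time and is no camera call; for the wrist camera it gives the pose at the moment of the call.
- r.hand_in(): hands the job in, once; it reports no verdict.
The state is a dict: "time": time; "joint_pos": joint angles; "qd": joint speeds; "joint_efforts": joint torques, N m; "tool_pos": TCP position; "tcp_rot": TCP orientation; "ft_force": force on the tool from outside, world axes, zero at the start; "wrist_torque": the same for the moment, N m; "finger_gap": finger opening in mm.
Only numpy, scipy, OpenCV 4.12 (cv2) and the standard library are available. Lean on these libraries where they do the work, as an engineer would, in place of code of your own. Each camera call takes 0.05 s, during which the arm holds its last target.

## Working session

There is one attempt and no reset: what is moved stays moved. The work goes in short steps, Python scripts to look and compute and a tool call to move; the robot and the scene stay as the last step left them, time stands still between calls to the robot, and variables do not carry over. Pictures are saved under pics/ and viewed, and the job is handed in when it is done.

Besides the shell and the picture viewer there is one more tool, called after "Request:" as a command line: name --argument value ..., lists and objects as JSON in quotes. servo_tool: Moves the arm, as the interface text tells. Its arguments: {"type":"object","properties":{"commands":{"type":"array","items":{"type":"array","items":{"type":"array","items":{"type":"number"}}}},"force":{"type":"number"}},"required":["commands"]}

```bash
mkdir -p pics; python3 - <<'E'
from bench import r
import cv2,numpy as np
print(r.sense())
for n in ["side","top","wrist"]:
    c=r.calibration(n); im,d=r.snapshot(n)
    cv2.imwrite(f"pics/{n}0.png",im[:,:,::-1]); np.savez(f"{n}0.npz",im=im,d=d,**{k:np.array(v) for k,v in c.items()})
    print(n,c)
E
```

```text
{'time': 0.0, 'joint_pos': array([-6.88930045e+01,  7.51408911e+00,  8.53300129e+01, -6.78468059e-04,
        8.72611186e+01, -4.89197228e+00]), 'qd': array([ 0.0334726 ,  0.00768994, -0.14870748,  0.09258399,  0.10403218,
       -0.03057239]), 'joint_efforts': array([ 2.33198756e-03, -5.69398856e+01, -5.00548875e+01,  1.21062055e-05,
        1.49312324e-02, -2.32357860e-05]), 'tool_pos': array([ 262.81574036, -538.6900767 ,  193.6480821 ]), 'tcp_rot': array([175.47701409,  89.89477724, 111.47601492]), 'ft_force': array([-0.11064752, -0.61928947, -0.42911846]), 'wrist_torque': array([ 0.01598591, -0.00945403, -0.02138631]), 'finger_gap': 85.52070079606712}
side {'fx': 414.13831485018665, 'fy': 414.13831485018665, 'cx': 259.6974197716265, 'cy': 189.11057868174458, 'dist': array([-0.05053499,  0.        ,  0.        ,  0.        ,  0.        ]), 'pose': array([[-9.32532546e-01, -2.05072545e-01,  2.97200778e-01,
         2.40768845e+02],
       [-3.61055337e-01,  5.18856514e-01, -7.74872223e-01,
         8.23791543e+02],
       [ 4.70045950e-03, -8.29899494e-01, -5.57893122e-01,
       
[... 477 characters left out ...]
9.58067596e-03, -1.33612102e-01, -9.90987395e-01,
         1.25271516e+03],
       [ 0.00000000e+00,  0.00000000e+00,  0.00000000e+00,
         1.00000000e+00]])}
wrist {'fx': 270.46166058193313, 'fy': 270.46166058193313, 'cx': 252.49406581609253, 'cy': 193.70443392557104, 'dist': array([0.00673544, 0.        , 0.        , 0.        , 0.        ]), 'pose': array([[ 4.39206285e-01, -8.52102578e-01, -2.84638428e-01,
         3.35052232e+02],
       [-8.98380627e-01, -4.17696499e-01, -1.35800898e-01,
        -5.03926838e+02],
       [-3.17617943e-03,  3.15358257e-01, -9.48967376e-01,
         3.72280789e+02],
       [ 0.00000000e+00,  0.00000000e+00,  0.00000000e+00,
         1.00000000e+00]])}
```

View pics/top0.png

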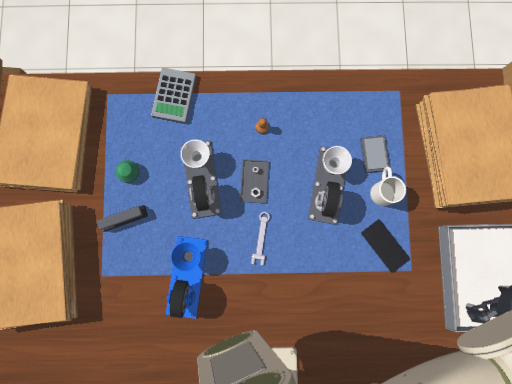

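View pics/side0.png

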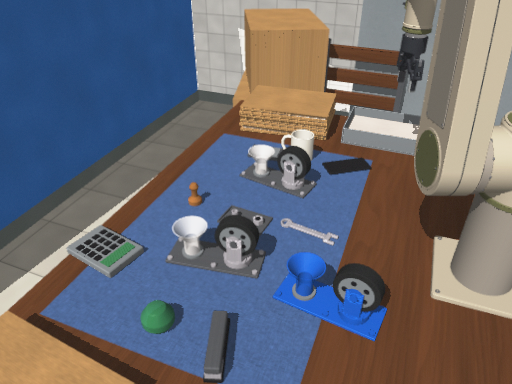

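The top view shows the left stand near (200,180), the right stand near (328,185), and the tray at (256,182) with the bush and nut. A blue decoy stand sits at (186,275). Next I'll measure with depth.

```bash
cat > h.py <<'E'
import numpy as np,cv2
def load(n):
    z=np.load(n); return z
def cloud(z):
    h,w=z['d'].shape
    K=np.array([[z['fx'],0,z['cx']],[0,z['fy'],z['cy']],[0,0,1.]])
    u,v=np.meshgrid(np.arange(w),np.arange(h))
    p=cv2.undistortPoints(np.stack([u,v],-1).reshape(-1,1,2).astype(float),K,z['dist']).reshape(h,w,2)
    d=z['d']; P=np.stack([p[...,0]*d,p[...,1]*d,d],-1)
    P=P@z['pose'][:3,:3].T+z['pose'][:3,3]
    P[d==0]=np.nan
    return P
def grab(n,tag):
    from bench import r
    c=r.calibration(n); im,d=r.snapshot(n)
    cv2.imwrite(f"pics/{n}{tag}.png",im[:,:,::-1]); np.savez(f"{n}{tag}.npz",im=im,d=d,**{k:np.array(v) for k,v in c.items()})
    return load(f"{n}{tag}.npz")
E
python3 - <<'E'
from h import *
z=load('top0.npz'); P=cloud(z)
im=z['im']; c=im[120:290,90:420]
cv2.imwrite('pics/topcrop.png',cv2.resize(c,(792,408),interpolation=cv2.INTER_CUBIC)[:,:,::-1])
print(np.nanmedian(P[150:170,225:240,2]))
def box(u0,u1,v0,v1,zl,zh,name):
    Q=P[v0:v1,u0:u1].reshape(-1,3); m=(Q[:,2]>zl)&(Q[:,2]<zh); Q=Q[m]
    print(name,len(Q),Q.min(0).round(),Q.max(0).round(),np.median(Q,0).round(1)); return Q
for nm,u0,u1 in [('L',175,225),('R',305,355)]:
    box(u0,u1,135,235,110,140,nm+' wheel'); box(u0,u1,135,172,80,95,nm+' rim'); Q=box(u0,u1,135,235,4,14,nm+' plate')
    rect=cv2.minAreaRect(Q[:,:2].astype(np.float32)); print(rect)
for nm,u0,u1,v0,v1 in [('bush',248,266,160,176),('nut',248,266,182,202)]:
    box(u0,u1,v0,v1,10,40,nm)
Q=box(235,275,155,210,1,9,'tray'); print(cv2.minAreaRect(Q[:,:2].astype(np.float32)))
E
```

```text
0.6843750954136567
L wheel 362 [508. 137. 110.] [592. 179. 137.] [547.5 156.9 126.5]
L rim 234 [624. 134.  80.] [705. 214.  93.] [673.7 179.6  85.8]
L plate 1189 [438.  96.   4.] [743. 246.  14.] [597.3 150.4   7.4]
((590.3659057617188, 171.73614501953125), (150.4560089111328, 304.9261779785156), 89.59264373779297)
R wheel 362 [ 485. -231.  110.] [ 569. -187.  138.] [ 524.7 -207.   126.6]
R rim 210 [ 606. -273.   80.] [ 681. -191.   94.] [ 653.4 -239.1   85.9]
R plate 1118 [ 432. -303.    4.] [ 738. -146.   14.] [ 585.4 -201.6    7.6]
((584.3231811523438, -223.548583984375), (148.7757568359375, 306.83050537109375), 88.11026763916016)
bush 31 [620. -25.  10.] [660.  17.  26.] [629.3  -0.8  21.6]
nut 61 [548.  -9.  12.] [573.  12.  22.] [560.6   3.   15.7]
tray 1240 [510. -57.   1.] [678.  64.   9.] [596.4   7.5   3.2]
((593.9929809570312, 3.7476882934570312), (119.65990447998047, 166.78634643554688), 89.12804412841797)
```

View pics/topcrop.png

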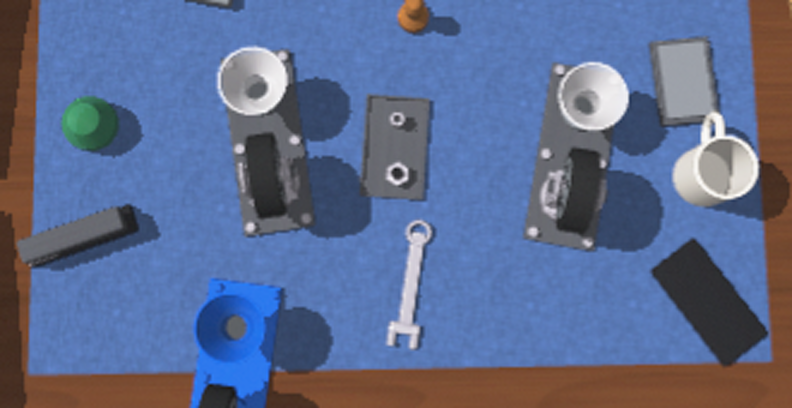

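```bash
python3 - <<'E'
from h import *
from scipy.optimize import least_squares
for n in ['top0.npz','side0.npz']:
    z=load(n); P=cloud(z); im=z['im'].astype(int)
    fin=np.isfinite(P[...,2])
    for nm,cx,cy in [('L',664,179),('R',643,-236)]:
        sat=im.max(2)-im.min(2)
        near=np.hypot(P[...,0]-cx,P[...,1]-cy)<60
        m=fin&near&(P[...,2]>84)&(P[...,2]<94)&(sat<60)
        Q=P[m]
        f=least_squares(lambda p:np.hypot(Q[:,0]-p[0],Q[:,1]-p[1])-40,[cx,cy],loss='soft_l1')
        print(n,nm,'rim',m.sum(),f.x.round(1),np.median(abs(f.fun)).round(1),np.median(Q[:,2]).round(1))
    for nm,cx,cy in [('L',547,157),('R',527,-209)]:
        near=np.hypot(P[...,0]-cx,P[...,1]-cy)<70
        m=fin&near&(P[...,2]>118)&(P[...,2]<145)
        Q=P[m]; mu=np.median(Q,0)
        c=(Q[:,:2].max(0)+Q[:,:2].min(0))/2
        u,s,vt=np.linalg.svd(Q[:,:2]-Q[:,:2].mean(0)); 
        print(n,nm,'wheel',m.sum(),Q.mean(0).round(1),'max z',np.percentile(Q[:,2],98).round(1),'dir',np.degrees(np.arctan2(vt[0,1],vt[0,0])).round(1), 'w',np.ptp((Q[:,:2]@vt[1])).round(1),np.ptp(Q[:,:2]@vt[0]).round(1))
    for nm,cx,cy in [('bush',629,-1),('nut',560,2)]:
        m=fin&(np.hypot(P[...,0]-cx,P[...,1]-cy)<20)&(P[...,2]>(10))
        Q=P[m];print(nm,m.sum(),Q.mean(0).round(1),Q.min(0).round(),Q.max(0).round(), np.percentile(Q[:,2],90))
        
E
cat > crop.py <<'E'
import sys
from h import *
n,o,u0,u1,v0,v1,s=sys.argv[1:8]
z=load(n);c=z['im'][int(v0):int(v1),int(u0):int(u1)]
cv2.imwrite(o,cv2.resize(c,None,fx=float(s),fy=float(s),interpolation=cv2.INTER_CUBIC)[:,:,::-1])
E
python3 crop.py top0.npz pics/c2.png 170 360 130 230 4.2
python3 crop.py side0.npz pics/c3.png 160 340 130 280 4
```

```text
top0.npz L rim 160 [664.5 173.9] 1.4 87.2
top0.npz R rim 154 [ 639.8 -232.3] 1.4 87.3
top0.npz L wheel 293 [549.7 157.2 127.6] max z 134.7 dir -171.5 w 32.9 69.7
top0.npz R wheel 291 [ 525.9 -207.8  127.3] max z 134.2 dir 168.3 w 32.9 71.1
bush 28 [6.282e+02 5.000e-01 2.110e+01] [620.  -7.  11.] [636.   8.  26.] 25.375080772599016
nut 61 [560.3   1.8  15.8] [548.  -9.  12.] [573.  12.  22.] 19.11996222748644
side0.npz L rim 191 [665.6 176.9] 1.8 87.3
side0.npz R rim 107 [ 641.8 -229.8] 1.9 87.2
side0.npz L wheel 364 [549.1 164.1 126.6] max z 133.2 dir -169.4 w 38.1 71.5
side0.npz R wheel 184 [ 525.4 -201.2  126.5] max z 133.3 dir 175.5 w 37.1 72.3
bush 35 [630.1   3.9  20.8] [621.  -7.  13.] [638.  13.  26.] 24.54105574279531
nut 67 [561.1   5.4  15.5] [547. -10.  10.] [575.  16.  19.] 17.866304333117114
```

View pics/c2.png

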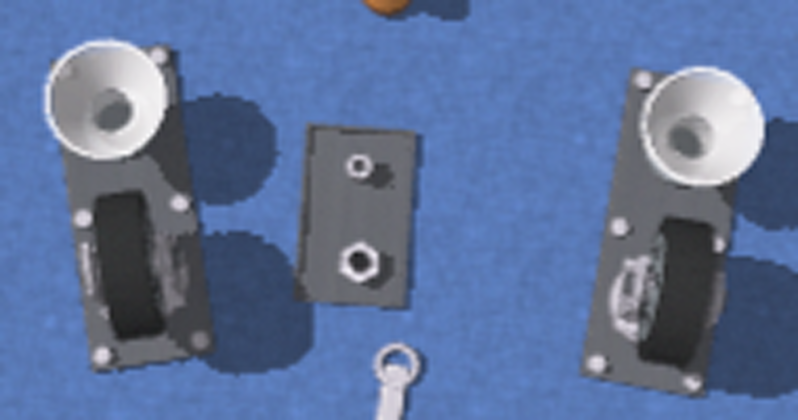

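View pics/c3.png

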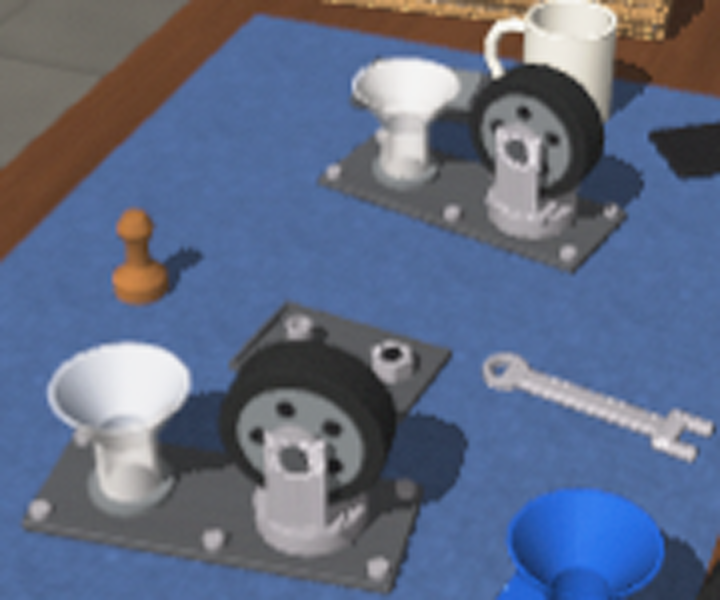

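```bash
cat > g.py <<'E'
# usage: g.py x y z jawdir_deg : prints tool-frame shift (cm) and rotvec (deg) from measured pose
import sys,numpy as np
from scipy.spatial.transform import Rotation as Ro
from bench import r
s=r.sense()
# extrinsic xyz
R=Ro.from_euler('xyz',s['tcp_rot'],degrees=True).as_matrix()
print('t',round(s['time'],2),'pos',s['tool_pos'].round(1),'F',s['ft_force'].round(1),'gap',round(s['finger_gap'],1),'q',s['joint_pos'].round(0))
print('tool x',R[:,0].round(3),'y',R[:,1].round(3),'z',R[:,2].round(3))
if len(sys.argv)>3:
    a=list(map(float,sys.argv[1:5]))
    t=np.array(a[:3])
    print('shift cm',(R.T@(t-s['tool_pos'])/10).round(2))
    for k in (0,180):
        w=np.radians(a[3]+k); z=np.array([np.cos(w),np.sin(w),0]); x=np.array([0,0,-1.]); y=np.cross(z,x)
        T=np.stack([x,y,z],1)
        print('rot',Ro.from_matrix(R.T@T).as_rotvec(degrees=True).round(1))
E
python3 g.py 549 158 240 98.4
```

```text
t 0.15 pos [ 262.9 -538.8  193.9] F [-0.  -0.2 -0.3] gap 85.4 q [-69.   8.  85.  -0.  87.  -5.]
tool x [-0.001  0.001 -1.   ] y [0.899 0.438 0.   ] z [ 0.438 -0.899 -0.001]
shift cm [ -4.53  56.27 -50.09]
rot [-1.624e+02 -0.000e+00 -1.000e-01]
rot [17.6 -0.1  0. ]
```

Request:
servo_tool --commands '[[[0, -4.5, 56.3, -50.1, 17.6, 0, 0], [0, -4.5, 56.3, -50.1, 17.6, 0, 0], [0, -4.5, 56.3, -50.1, 17.6, 0, 0], [0, -4.5, 56.3, -50.1, 17.6, 0, 0], [0, -4.5, 56.3, -50.1, 17.6, 0, 0], [0, -4.5, 56.3, -50.1, 17.6, 0, 0], [0, -4.5, 56.3, -50.1, 17.6, 0, 0], [0, -4.5, 56.3, -50.1, 17.6, 0, 0]]]'

```text
time: 0.95
tool_pos: [415.0, -168.0, 218.6]
tcp_rot: [66.1, 90.0, -15.5]
ft_force: [1.5, -0.1, -0.2]
finger_gap: 85.7
```

```bash
python3 g.py 549 158 240 98.4
```

```text
t 0.95 pos [ 415.  -168.   218.6] F [ 1.5 -0.1 -0.2] gap 85.7 q [-29. -17. 106.   0.  91.  53.]
tool x [ 0. -0. -1.] y [0.989 0.146 0.   ] z [ 0.146 -0.989  0.   ]
shift cm [ -2.14  18.01 -30.29]
rot [180.  -0.  -0.]
rot [-0.  0. -0.]
```

Request:
servo_tool --commands '[[[0, -2, 18, -30, 0, 0, 0], [0, -2, 18, -30, 0, 0, 0], [0, -2, 18, -30, 0, 0, 0], [0, -2, 18, -30, 0, 0, 0], [0, -2, 18, -30, 0, 0, 0], [0, -2, 18, -30, 0, 0, 0], [0, -2, 18, -30, 0, 0, 0], [0, -2, 18, -30, 0, 0, 0]]]'

```text
time: 1.75
tool_pos: [549.4, 158.6, 237.3]
tcp_rot: [-145.9, 89.9, 132.8]
ft_force: [-0.1, -0.9, 0.8]
finger_gap: 85.6
```

```bash
python3 -c "
from h import *
grab('wrist','1')"; python3 g.py 549 158 240 98.4
```

```text
t 1.8 pos [548.9 156.  237.4] F [-0.9 -0.7 -0.7] gap 85.4 q [11.  2. 86.  0. 91. 92.]
tool x [-0.002  0.    -1.   ] y [ 0.989  0.15  -0.002] z [ 0.15  -0.989 -0.   ]
shift cm [-0.26  0.04 -0.2 ]
rot [-179.8   -0.2   -0. ]
rot [ 0.2 -0.   0.1]
```

View pics/wrist1.png

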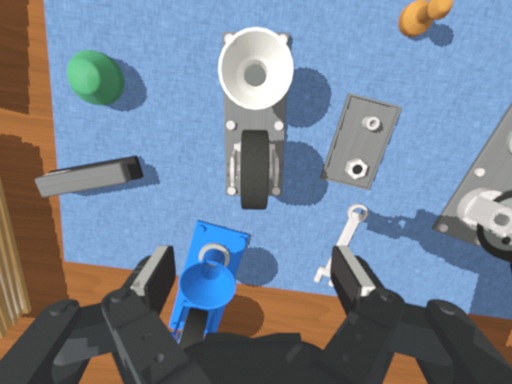

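```bash
cat > m.py <<'E'
import sys
from h import *
from scipy.optimize import least_squares
z=load(sys.argv[1]); P=cloud(z); im=z['im'].astype(int); fin=np.isfinite(P[...,2]); sat=im.max(2)-im.min(2)
v,u=np.mgrid[:384,:512]
ok=fin&(v<240)
for nm,cx,cy in [('L',665,175),('R',641,-232)]:
    m=ok&(np.hypot(P[...,0]-cx,P[...,1]-cy)<60)&(P[...,2]>83)&(P[...,2]<94)&(sat<60)
    Q=P[m]
    if len(Q)<50: continue
    f=least_squares(lambda p:np.hypot(Q[:,0]-p[0],Q[:,1]-p[1])-40,[cx,cy],loss='soft_l1')
    print(nm,'rim',m.sum(),f.x.round(1),np.median(abs(f.fun)).round(1),Q[:,2].max().round(1))
for nm,cx,cy in [('L',550,158),('R',526,-208)]:
    for lo,hi in((105,120),(120,145)):
        Q=P[ok&(np.hypot(P[...,0]-cx,P[...,1]-cy)<70)&(P[...,2]>lo)&(P[...,2]<hi)]
        if len(Q)<50: continue
        a=np.radians({'L':8.4,'R':-12}[nm]); n=np.array([-np.sin(a),np.cos(a)]);t=np.array([np.cos(a),np.sin(a)])
        w=(Q[:,:2]-[cx,cy])@n; l=(Q[:,:2]-[cx,cy])@t
        print(nm,'wheel',lo,len(Q),'mean',Q.mean(0).round(1),'zmax',Q[:,2].max().round(1),'across',w.min().round(1),w.max().round(1),'along',l.min().round(1),l.max().round(1))
for nm,cx,cy,zz in [('bush',629,0,15),('nut',560,2,10)]:
    Q=P[ok&(np.hypot(P[...,0]-cx,P[...,1]-cy)<20)&(P[...,2]>zz)]
    if len(Q): print(nm,len(Q),Q.mean(0).round(1),Q.min(0).round(1),Q.max(0).round(1))
E
python3 m.py wrist1.npz; python3 m.py top0.npz
```

```text
L rim 1319 [663.8 173.5] 1.8 89.8
L wheel 105 566 mean [566.9 160.2 114.1] zmax 120.0 across -18.2 16.4 along -41.8 45.0
L wheel 120 1513 mean [553.6 157.8 127.7] zmax 133.0 across -16.6 15.1 along -31.4 32.8
bush 121 [628.5   1.4  20.8] [619.8  -8.4  15.1] [636.8   9.5  24. ]
nut 273 [560.4   2.5  15. ] [545.4 -11.4  10.1] [574.7  15.2  17.3]
L rim 190 [664.3 173.5] 2.0 92.6
R rim 177 [ 639.8 -232.2] 1.9 93.7
L wheel 105 108 mean [545.2 153.8 113. ] zmax 119.8 across -17.4 15.3 along -43.7 45.4
L wheel 120 282 mean [549.7 157.2 127.9] zmax 136.7 across -17.0 15.4 along -33.5 35.0
R wheel 105 124 mean [ 523.5 -204.4  113. ] zmax 119.9 across -16.3 17.0 along -43.0 46.3
R wheel 120 273 mean [ 526.2 -208.1  127.9] zmax 138.3 across -16.8 16.1 along -33.3 35.8
bush 25 [628.2   0.7  21.9] [619.9  -7.   15.3] [635.6   8.1  25.9]
nut 61 [560.3   1.8  15.8] [548.2  -9.   11.5] [573.2  12.4  22.5]
```

Wheel, rim and bush agree between the cameras, and the heights fit (132, 88 and about 23). Next I'll straddle the left wheel.

Request:
servo_tool --commands '[[[0, 6, 0, -0.1, 0, 0, 0], [0, 10, 0, -0.1, 0, 0, 0], [0, 12.5, 0, -0.1, 0, 0, 0], [0, 13.6, 0, -0.1, 0, 0, 0], [0, 13.6, 0, -0.1, 0, 0, 0], [0, 13.6, 0, -0.1, 0, 0, 0]]]'

```text
time: 2.4
tool_pos: [550.1, 153.8, 104.5]
tcp_rot: [90.0, 89.9, 8.3]
ft_force: [-0.1, -0.4, 1.2]
finger_gap: 85.3
```

```bash
python3 g.py 550 157 101 98.4; python3 -c "
from h import *
grab('side','1')"; python3 crop.py side1.npz pics/s1.png 200 320 170 280 5
```

```text
t 2.4 pos [550.1 153.8 104.5] F [-0.1 -0.4  1.2] gap 85.3 q [10.  6. 96. -0. 77. 92.]
tool x [ 0.003  0.    -1.   ] y [0.989 0.145 0.003] z [ 0.145 -0.989  0.   ]
shift cm [ 0.35  0.04 -0.31]
rot [180.   -0.2  -0. ]
rot [-0.   0.  -0.1]
```

View pics/s1.png

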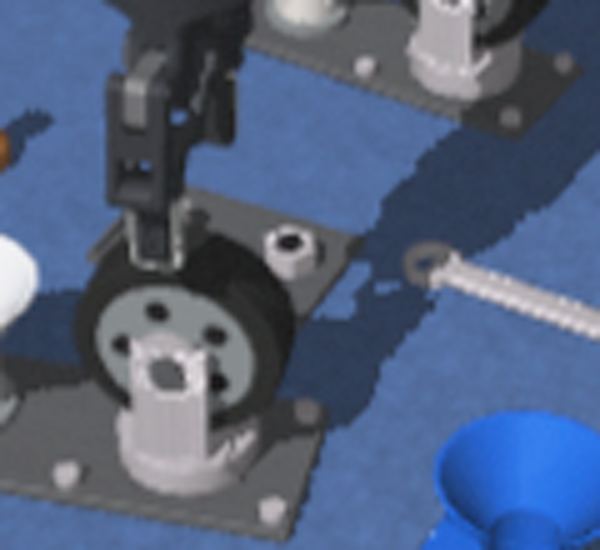

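Request:
servo_tool --commands '[[[0, 0.2, 0, -1.3, 0, 0, 0], [0, 0.2, 0, -2.4, 0, 0, 0], [0, 0.2, 0, -2.6, 0, 0, 0], [0, 0.2, 0, -2.6, 0, 0, 0], [0, 0.2, 0, -2.6, 0, 0, 0]]]'

```text
time: 2.95
tool_pos: [545.0, 180.1, 100.6]
tcp_rot: [7.6, 90.0, -74.0]
ft_force: [0.3, -0.5, -0.6]
finger_gap: 85.4
```

```bash
python3 g.py 550 157 101 98.4
```

```text
t 2.95 pos [545.  180.1 100.6] F [ 0.3 -0.5 -0.6] gap 85.4 q [13.  7. 96. -0. 77. 95.]
tool x [ 0. -0. -1.] y [0.989 0.147 0.   ] z [ 0.147 -0.989  0.   ]
shift cm [-0.04  0.15  2.35]
rot [-180.    0.    0.]
rot [ 0.  0. -0.]
```

Request:
servo_tool --commands '[[[0, 0, 0, -0.2, 0, 0, 0], [0, 0, 0, -0.4, 0, 0, 0], [0, 0, 0, -0.4, 0, 0, 0]]]'

```text
time: 3.25
tool_pos: [544.5, 183.9, 100.5]
tcp_rot: [156.2, 90.0, 74.6]
ft_force: [0.1, 0.5, -0.2]
finger_gap: 85.3
```

Request:
servo_tool --commands '[[[0, 0, 0, -0.2, 0, 0, 0], [0, 0, 0, -0.2, 0, 0, 0]]]'

```text
time: 3.45
tool_pos: [544.2, 185.9, 100.5]
tcp_rot: [-150.9, 90.0, 127.5]
ft_force: [-0.4, 0.8, -0.8]
finger_gap: 85.5
```

Request:
servo_tool --commands '[[[0, 0, 0, -0.2, 0, 0, 0], [0, 0, 0, -0.2, 0, 0, 0]]]'

```text
time: 3.65
tool_pos: [543.9, 188.0, 100.5]
tcp_rot: [-168.8, 90.0, 109.6]
ft_force: [-0.6, -0.5, 0.1]
finger_gap: 85.5
```

Request:
servo_tool --commands '[[[0, 0, 0, -0.15, 0, 0, 0], [0, 0, 0, -0.15, 0, 0, 0]]]'

```text
time: 3.85
tool_pos: [543.7, 189.4, 100.5]
tcp_rot: [-144.1, 90.0, 134.3]
ft_force: [0.7, 0.9, -0.8]
finger_gap: 85.5
```

Request:
servo_tool --commands '[[[0, 0, 0, -0.15, 0, 0, 0], [0, 0, 0, -0.15, 0, 0, 0]]]'

```text
time: 4.05
tool_pos: [543.4, 190.9, 100.6]
tcp_rot: [162.1, 90.0, 80.5]
ft_force: [0.3, -0.0, -1.0]
finger_gap: 85.2
```

```bash
python3 -c "
from h import *
grab('side','2')"; python3 crop.py side2.npz pics/s2.png 200 320 170 280 5
```

```text
(no output)
```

View pics/s2.png

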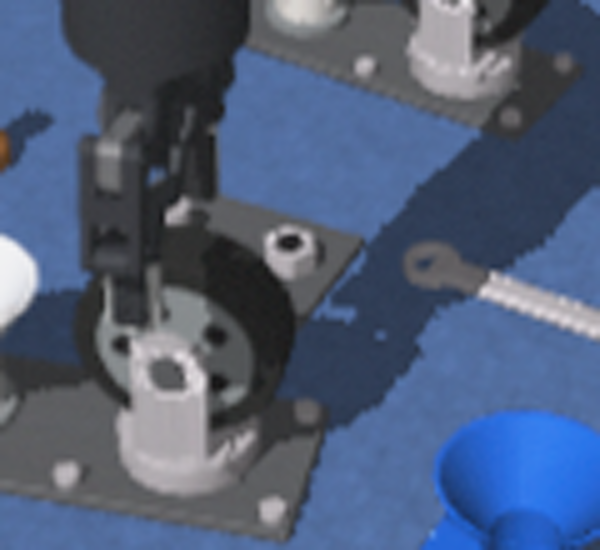

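```bash
python3 - <<'E'
from h import *
a=np.radians(8.4); n=np.array([-np.sin(a),np.cos(a)]);t=np.array([np.cos(a),np.sin(a)])
for f in ['side0','side1','side2']:
    z=load(f+'.npz');P=cloud(z);im=z['im'].astype(int)
    w=(P[...,:2]-[550,157])@n;l=(P[...,:2]-[550,157])@t
    for lo,hi in((-30,-12),(-10,10)):
        m=(l>lo)&(l<hi)&(abs(w)<26)&(P[...,2]>127)&(P[...,2]<140)
        m2=(l>lo)&(l<hi)&(w>5)&(w<30)&(P[...,2]>104)&(P[...,2]<120)
        print(f,lo,m.sum(),np.median(w[m]).round(1),w[m].min().round(1),w[m].max().round(1),'face',m2.sum(),np.median(w[m2]).round(2))
E
```

```text
side0 -30 30 4.0 -12.5 18.5 face 49 18.54
side0 -10 89 5.4 -14.1 20.0 face 51 19.18
side1 -30 32 3.7 -11.7 18.0 face 47 18.13
side1 -10 55 4.8 -14.7 18.7 face 48 18.73
side2 -30 32 3.1 -11.2 18.5 face 50 17.69
side2 -10 88 4.1 -14.4 19.7 face 47 18.19
```

```bash
python3 - <<'E'
from h import *
a=np.radians(8.4); n=np.array([-np.sin(a),np.cos(a)]);t=np.array([np.cos(a),np.sin(a)])
z=load('side2.npz');P=cloud(z)
w=(P[...,:2]-[550,157])@n;l=(P[...,:2]-[550,157])@t
for zz in range(96,200,8):
    m=(abs(l)<40)&(w>24)&(w<120)&(P[...,2]>zz)&(P[...,2]<zz+8)
    m2=(abs(l)<40)&(w<24)&(w>-60)&(P[...,2]>zz)&(P[...,2]<zz+8)
    print(zz,m.sum(),(w[m].min().round(),w[m].max().round(),l[m].min().round(),l[m].max().round()) if m.any() else '', 'R',m2.sum(),(w[m2].min().round(),w[m2].max().round(),l[m2].min().round(),l[m2].max().round()) if m2.any() else '')
E
python3 -c "
from h import *
grab('wrist','2');grab('top','2')"; python3 crop.py top2.npz pics/t2.png 170 290 130 230 6
```

```text
96 23 (np.float64(26.0), np.float64(32.0), np.float64(-10.0), np.float64(13.0)) R 64 (np.float64(15.0), np.float64(21.0), np.float64(-40.0), np.float64(39.0))
104 0  R 80 (np.float64(-14.0), np.float64(20.0), np.float64(-40.0), np.float64(39.0))
112 0  R 100 (np.float64(-14.0), np.float64(20.0), np.float64(-39.0), np.float64(39.0))
120 0  R 94 (np.float64(-12.0), np.float64(21.0), np.float64(-31.0), np.float64(8.0))
128 0  R 125 (np.float64(-14.0), np.float64(19.0), np.float64(-20.0), np.float64(14.0))
136 0  R 0 
144 3 (np.float64(84.0), np.float64(86.0), np.float64(-2.0), np.float64(2.0)) R 3 (np.float64(-8.0), np.float64(-7.0), np.float64(-7.0), np.float64(0.0))
152 19 (np.float64(79.0), np.float64(92.0), np.float64(-11.0), np.float64(10.0)) R 22 (np.float64(-12.0), np.float64(-6.0), np.float64(-11.0), np.float64(5.0))
160 33 (np.float64(83.0), np.float64(94.0), np.float64(-11.0), np.float64(10.0)) R 21 (np.float64(-13.0), np.float64(-5.0), np.float64(-11.0), np.float64(2.0))
168 31 (np.float64(83.0), np.float64(93.0), np.float64(-11.0), np.float64(10.0)) R 21 (np.float64(-14.0), np.float64(-6.0), np.float64(-11.0), np.float64(1.0))
176 34 (np.float64(82.0), np.float64(94.0), np.float64(-11.0), np.float64(5.0)) R 17 (np.float64(-14.0), np.float64(-5.0), np.float64(-11.0), np.float64(-1.0))
184 5 (np.float64(82.0), np.float64(92.0), np.float64(-12.0), np.float64(-5.0)) R 17 (np.float64(-20.0), np.float64(-5.0), np.float64(-11.0), np.float64(-1.0))
192 17 (np.float64(78.0), np.float64(109.0), np.float64(-13.0), np.float64(11.0)) R 9 (np.float64(-21.0), np.float64(-8.0), np.float64(-13.0), np.float64(-5.0))
```

View pics/wrist2.png

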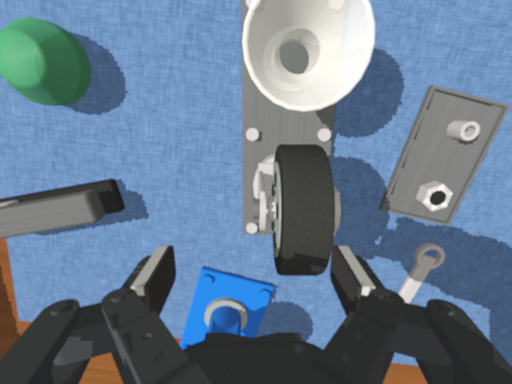

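View pics/t2.png

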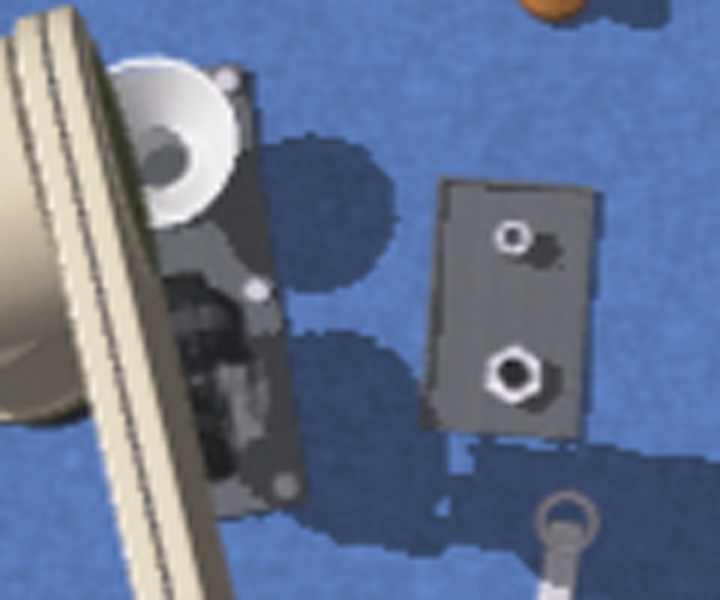

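```bash
python3 - <<'E'
from h import *
z=load('side2.npz');P=cloud(z);d=z['d']
# tip around crop px (125,320)/5 + (200,170)
for v in range(195,242,3):
    print(v,[tuple(P[v,u].round().astype(int)) if d[v,u]>0 else 0 for u in range(218,236,4)])
z=load('wrist2.npz');P=cloud(z)
print([P[v,u].round() for v,u in((255,155),(290,145),(255,345),(290,360))])
E
```

```text
195 [(np.int64(720), np.int64(-78), np.int64(2)), (np.int64(542), np.int64(240), np.int64(252)), (np.int64(535), np.int64(237), np.int64(252)), (np.int64(529), np.int64(231), np.int64(249)), (np.int64(530), np.int64(212), np.int64(237))]
198 [(np.int64(543), np.int64(255), np.int64(255)), (np.int64(536), np.int64(253), np.int64(255)), (np.int64(528), np.int64(251), np.int64(256)), (np.int64(530), np.int64(231), np.int64(242)), (np.int64(528), np.int64(216), np.int64(233))]
201 [(np.int64(541), np.int64(260), np.int64(251)), (np.int64(532), np.int64(260), np.int64(254)), (np.int64(525), np.int64(258), np.int64(254)), (np.int64(534), np.int64(224), np.int64(229)), (np.int64(527), np.int64(220), np.int64(229))]
204 [(np.int64(541), np.int64(261), np.int64(245)), (np.int64(532), np.int64(261), np.int64(248)), (np.int64(525), np.int64(259), np.int64(248)), (np.int64(667), np.int64(-50), np.int64(2)), (np.int64(525), np.int64(225), np.int64(225))]
207 [(np.int64(541), np.int64(261), np.int64(238)), (np.int64(532), np.int64(261), np.int64(241)), (np.int64(525), np.int64(260), np.int64(241))
[... 2043 characters left out ...]
nt64(247), np.int64(163)), (np.int64(529), np.int64(240), np.int64(159)), (np.int64(550), np.int64(177), np.int64(103))]
237 [(np.int64(590), np.int64(179), np.int64(83)), (np.int64(579), np.int64(181), np.int64(88)), (np.int64(570), np.int64(179), np.int64(89)), (np.int64(556), np.int64(186), np.int64(99)), (np.int64(547), np.int64(184), np.int64(101))]
240 [(np.int64(589), np.int64(181), np.int64(76)), (np.int64(580), np.int64(180), np.int64(77)), (np.int64(565), np.int64(189), np.int64(90)), (np.int64(556), np.int64(187), np.int64(91)), (np.int64(545), np.int64(189), np.int64(96))]
[array([546., 239., 163.]), array([545., 235., 187.]), array([560., 148., 163.]), array([558., 149., 187.])]
```

Request:
servo_tool --commands '[[[255, -3, 0, -0.5, 0, 0, 0], [255, -5, 0, -0.5, 0, 0, 0], [255, -5, 0, -0.5, 0, 0, 0], [255, -5, 0, -0.5, 0, 0, 0], [255, -5, 0, -0.5, 0, 0, 0], [255, -5, 0, -0.5, 0, 0, 0], [255, -5, 0, -0.5, 0, 0, 0]]]'

```text
time: 4.9
tool_pos: [542.1, 195.5, 149.4]
tcp_rot: [-82.9, 89.9, -164.5]
ft_force: [-0.6, -0.2, -0.5]
finger_gap: 0.3
```

```bash
python3 g.py; python3 - <<'E'
from h import *
from bench import r
p=r.sense()['tool_pos']
for nm in('side','wrist'):
    z=grab(nm,'3');P=cloud(z)
    w=P-p
    for zz in range(-10,120,8):
        m=(abs(w[...,0])<25)&(abs(w[...,1])<70)&(w[...,2]>=zz)&(w[...,2]<zz+8)
        if m.any(): print(nm,zz,m.sum(),w[m].min(0).round(),w[m].max(0).round())
E
python3 crop.py side3.npz pics/s3.png 180 320 130 270 4
```

```text
t 4.9 pos [542.1 195.5 149.4] F [-0.6 -0.2 -0.5] gap 0.3 q [15.  5. 92. -0. 82. 96.]
tool x [-0.002 -0.    -1.   ] y [ 0.989  0.146 -0.002] z [ 0.146 -0.989  0.   ]
side 30 4 [-1.  5. 36.] [10.  8. 37.]
side 38 21 [-11.  -2.  38.] [11. 15. 46.]
side 46 36 [-11.  -5.  46.] [10. 17. 54.]
side 54 36 [-11.  -5.  54.] [11. 17. 62.]
side 62 38 [-11.  -6.  62.] [10. 17. 70.]
side 70 12 [-10. -10.  71.] [ 6. 18. 77.]
side 78 32 [-15. -26.  79.] [ 7. 34. 86.]
side 86 49 [-16. -35.  86.] [ 7. 40. 94.]
side 94 36 [-16. -45.  94.] [  6.  46. 102.]
side 102 68 [-18. -44. 102.] [  7.  54. 110.]
side 110 70 [-18. -54. 110.] [ 15.  59. 118.]
side 118 85 [-20. -53. 118.] [ 14.  65. 126.]
wrist 38 185 [  5. -12.  40.] [12. 13. 46.]
wrist 46 364 [  4. -13.  46.] [12. 14. 54.]
wrist 54 427 [  4. -13.  54.] [12. 14. 62.]
wrist 62 436 [  4. -13.  62.] [12. 14. 70.]
wrist 70 625 [-12. -19.  70.] [14. 18. 78.]
wrist 78 1551 [-13. -34.  78.] [17. 34. 86.]
wrist 86 4135 [-15. -40.  86.] [18. 40. 94.]
wrist 94 3226 [-15. -44.  94.] [ 19.  46. 102.]
wrist 102 5299 [-17. -50. 102.] [ 20.  53. 110.]
wrist 110 7296 [-16. -57. 110.] [ 20.  59. 118.]
wrist 118 9080 [ -5. -60. 118.] [ 22.  63. 126.]
```

View pics/s3.png

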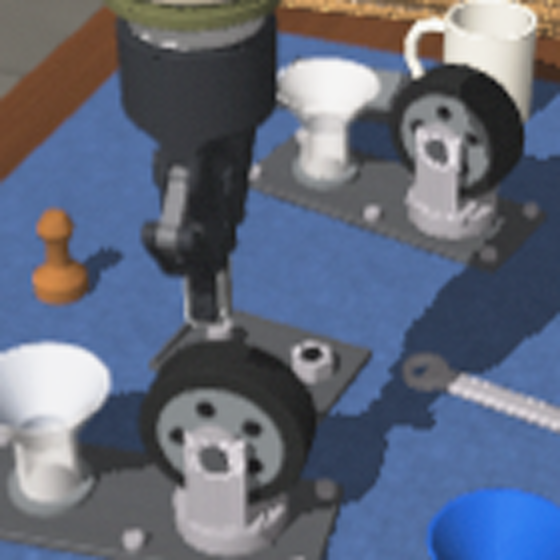

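The shut tips are 37 mm above the reported TCP, and both cameras agree on that. I'll correct all heights by it. I'll reopen, recentre and straddle the wheel lower down.

```bash
python3 g.py 550 157 66 98.4
```

```text
t 5.0 pos [542.4 195.6 149.9] F [-0.2 -0.2 -0.3] gap 0.1 q [15.  5. 92. -0. 82. 96.]
tool x [-0.001 -0.    -1.   ] y [ 0.989  0.146 -0.001] z [ 0.146 -0.989  0.   ]
shift cm [8.39 0.2  3.92]
rot [ 1.8e+02  1.0e-01 -0.0e+00]
rot [-0.   0.   0.1]
```

Request:
servo_tool --commands '[[[0, 0, 0.2, 2.5, 0, 0, 0], [0, 0, 0.2, 3.9, 0, 0, 0], [0, 0, 0.2, 3.9, 0, 0, 0], [0, 0, 0.2, 3.9, 0, 0, 0], [0, 3, 0.2, 3.9, 0, 0, 0], [0, 6, 0.2, 3.9, 0, 0, 0], [0, 8, 0.2, 3.9, 0, 0, 0], [0, 8.4, 0.2, 3.9, 0, 0, 0]]]'

```text
time: 5.8
tool_pos: [547.8, 157.7, 63.3]
tcp_rot: [-91.4, 89.7, -173.0]
ft_force: [0.0, -0.4, 0.8]
finger_gap: 85.4
```

Request:
servo_tool --commands '[[[0, 0, 0, -1, 0, 0, 0], [0, 0, 0, -2, 0, 0, 0], [0, 0, 0, -2.3, 0, 0, 0], [0, 0, 0, -2.3, 0, 0, 0]]]'

```text
time: 6.2
tool_pos: [547.8, 181.4, 68.0]
tcp_rot: [97.4, 89.9, 15.9]
ft_force: [-0.6, 0.5, -0.4]
finger_gap: 85.4
```

Request:
servo_tool --commands '[[[0, 0.3, 0, -0.2, 0, 0, 0], [0, 0.3, 0, -0.3, 0, 0, 0], [0, 0.3, 0, -0.3, 0, 0, 0]]]'

```text
time: 6.5
tool_pos: [546.5, 183.0, 63.4]
tcp_rot: [-79.4, 90.0, -161.0]
ft_force: [-0.1, -0.4, 0.5]
finger_gap: 85.4
```

Request:
servo_tool --commands '[[[0, 0, 0, -0.15, 0, 0, 0], [0, 0, 0, -0.15, 0, 0, 0]]]'

```text
time: 6.7
tool_pos: [546.4, 184.3, 63.5]
tcp_rot: [-13.5, 90.0, -95.1]
ft_force: [0.3, -0.6, 0.2]
finger_gap: 85.4
```

Request:
servo_tool --commands '[[[0, 0, 0, -0.1, 0, 0, 0], [0, 0, 0, -0.1, 0, 0, 0]]]'

```text
time: 6.9
tool_pos: [546.5, 185.1, 63.7]
tcp_rot: [15.5, 90.0, -66.2]
ft_force: [0.8, -4.5, 1.7]
finger_gap: 85.0
```

Request:
servo_tool --commands '[[[0, 0, 0, -0.1, 0, 0, 0], [0, 0, 0, -0.1, 0, 0, 0], [0, 0, 0, -0.1, 0, 0, 0]]]'

```text
time: 7.2
tool_pos: [546.6, 185.6, 63.9]
tcp_rot: [20.8, 89.9, -60.8]
ft_force: [0.7, -6.4, 3.3]
finger_gap: 85.2
```

```bash
python3 g.py; python3 -c "
from h import *
grab('wrist','4')
z=grab('side','4')
a=np.radians(8.4); n=np.array([-np.sin(a),np.cos(a)]);t=np.array([np.cos(a),np.sin(a)])
for f in ['side0','side4']:
    z=load(f+'.npz');P=cloud(z)
    w=(P[...,:2]-[550,157])@n;l=(P[...,:2]-[550,157])@t
    for zl in range(85,130,8):
        m2=(abs(l)<40)&(abs(l)>14)&(w>5)&(w<30)&(P[...,2]>zl)&(P[...,2]<zl+8)
        print(f,zl,m2.sum(),np.median(w[m2]).round(2))
"
python3 crop.py side4.npz pics/s4.png 180 320 130 270 4
```

```text
t 7.2 pos [546.6 185.6  63.9] F [ 0.7 -6.4  3.3] gap 85.2 q [14. 10. 97. -0. 73. 95.]
tool x [ 0.001 -0.001 -1.   ] y [0.989 0.146 0.001] z [ 0.146 -0.989  0.001]
side0 85 58 18.29
side0 93 62 18.53
side0 101 64 18.11
side0 109 75 17.33
side0 117 80 16.04
side0 125 40 13.24
side4 85 26 18.65
side4 93 28 19.18
side4 101 35 19.38
side4 109 41 19.17
side4 117 36 17.45
side4 125 25 13.04
```

View pics/wrist4.png

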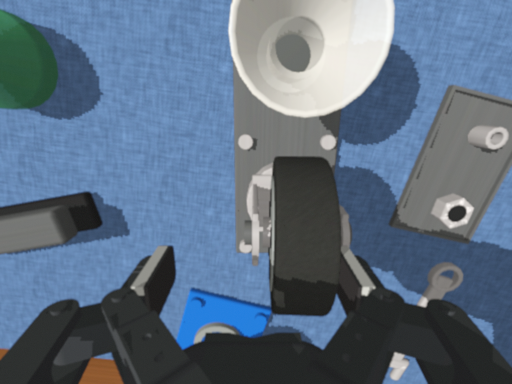

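View pics/s4.png

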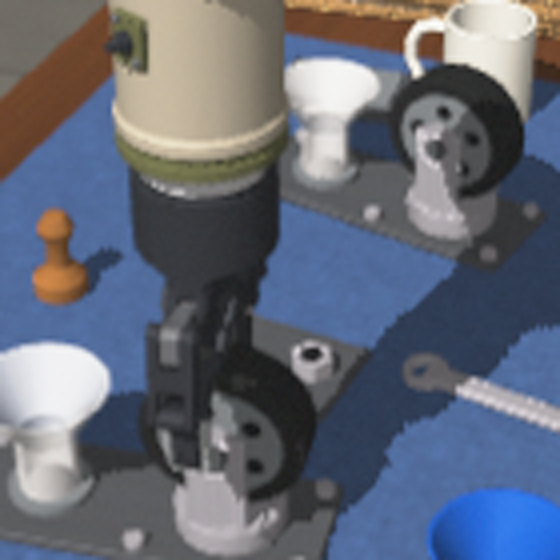

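About 6.4 N holds it at roughly 0.04 rad, with the wheel face shifted 1–2 mm, so the left wheel looks springy, i.e. the good one. Next I'll push it to the right.

Request:
servo_tool --commands '[[[0, 0, 0, 2.5, 0, 0, 0], [0, 0, 0, 4.7, 0, 0, 0], [0, 0, 0, 5.2, 0, 0, 0], [0, 0, 0, 5.2, 0, 0, 0], [0, 0, 0, 5.2, 0, 0, 0]]]'

```text
time: 7.8
tool_pos: [553.6, 135.9, 63.5]
tcp_rot: [-178.2, 90.0, 100.2]
ft_force: [0.4, 1.1, 0.8]
finger_gap: 85.5
```

Request:
servo_tool --commands '[[[0, 0, 0, 0.2, 0, 0, 0], [0, 0, 0, 0.2, 0, 0, 0]]]'

```text
time: 8.0
tool_pos: [553.9, 133.7, 63.5]
tcp_rot: [-172.5, 90.0, 106.0]
ft_force: [0.9, -0.1, -1.3]
finger_gap: 85.6
```

Request:
servo_tool --commands '[[[0, 0, 0, 0.15, 0, 0, 0], [0, 0, 0, 0.15, 0, 0, 0]]]'

```text
time: 8.2
tool_pos: [554.2, 131.8, 63.5]
tcp_rot: [-49.0, 90.0, -130.6]
ft_force: [0.2, -0.2, 0.0]
finger_gap: 85.4
```

Request:
servo_tool --commands '[[[0, 0, 0, 0.15, 0, 0, 0], [0, 0, 0, 0.15, 0, 0, 0]]]'

```text
time: 8.4
tool_pos: [554.4, 130.4, 63.6]
tcp_rot: [171.7, 90.0, 90.1]
ft_force: [-0.0, 2.2, -0.2]
finger_gap: 84.8
```

Request:
servo_tool --commands '[[[0, 0, 0, 0.1, 0, 0, 0], [0, 0, 0, 0.1, 0, 0, 0]]]'

```text
time: 8.6
tool_pos: [554.6, 129.8, 63.8]
tcp_rot: [160.4, 89.9, 78.8]
ft_force: [-0.7, 4.2, 1.2]
finger_gap: 85.3
```

Request:
servo_tool --commands '[[[0, 0, 0, 0.1, 0, 0, 0], [0, 0, 0, 0.15, 0, 0, 0], [0, 0, 0, 0.15, 0, 0, 0], [0, 0, 0, 0.15, 0, 0, 0]]]'

```text
time: 9.0
tool_pos: [554.9, 129.0, 64.1]
tcp_rot: [155.6, 89.9, 74.1]
ft_force: [-1.3, 7.2, 4.6]
finger_gap: 85.3
```

```bash
python3 -c "
from h import *
z=grab('side','5')
a=np.radians(8.4); n=np.array([-np.sin(a),np.cos(a)]);t=np.array([np.cos(a),np.sin(a)])
for f in ['side0','side5']:
    z=load(f+'.npz');P=cloud(z)
    w=(P[...,:2]-[550,157])@n;l=(P[...,:2]-[550,157])@t
    for zl in range(85,130,8):
        m2=(abs(l)<40)&(abs(l)>17)&(w>5)&(w<23)&(P[...,2]>zl)&(P[...,2]<zl+8)
        print(f,zl,m2.sum(),np.median(w[m2]).round(2))
"; python3 g.py 550 157 185 98.4
```

```text
side0 85 53 18.27
side0 93 55 18.5
side0 101 57 17.98
side0 109 67 17.11
side0 117 71 15.65
side0 125 29 12.73
side5 85 57 18.4
side5 93 53 17.56
side5 101 62 17.15
side5 109 65 15.89
side5 117 69 15.14
side5 125 28 12.62
t 9.05 pos [554.9 129.   64.1] F [-2.3  7.5  3.8] gap 85.7 q [ 8.  8. 98.  0. 73. 89.]
tool x [ 0.001  0.002 -1.   ] y [0.989 0.147 0.001] z [ 0.147 -0.989 -0.002]
shift cm [-12.09  -0.07  -2.86]
rot [-1.8e+02  1.0e-01 -2.0e-01]
rot [ 0.  -0.1 -0. ]
```

Request:
servo_tool --commands '[[[0, -0.2, 0, -2.4, 0, 0, 0], [0, -4, 0, -2.6, 0, 0, 0], [0, -8, 0, -2.6, 0, 0, 0], [0, -9, 0, -2.6, 0, 0, 0], [0, -9, 0, -2.6, 0, 0, 0]]]'

```text
time: 9.55
tool_pos: [552.9, 153.3, 156.2]
tcp_rot: [83.8, 89.7, 2.2]
ft_force: [0.2, 0.3, -0.5]
finger_gap: 85.4
```

```bash
python3 g.py 526 -208 155 78
```

```text
t 9.55 pos [552.9 153.3 156.2] F [ 0.2  0.3 -0.5] gap 85.4 q [10.  4. 93. -0. 83. 92.]
tool x [ 0.005  0.    -1.   ] y [0.989 0.146 0.005] z [ 0.146 -0.989  0.001]
shift cm [ 0.1  -7.93 35.35]
rot [-159.6    0.4   -0. ]
rot [20.4 -0.  -0.3]
```

Request:
servo_tool --commands '[[[0, 0, -7.9, 35.3, 20.4, 0, 0], [0, 0, -7.9, 35.3, 20.4, 0, 0], [0, 0, -7.9, 35.3, 20.4, 0, 0], [0, 0, -7.9, 35.3, 20.4, 0, 0], [0, 0, -7.9, 35.3, 20.4, 0, 0], [0, 0, -7.9, 35.3, 20.4, 0, 0], [0, 0, -7.9, 35.3, 20.4, 0, 0], [0, 0, -7.9, 35.3, 20.4, 0, 0]]]'

```text
time: 10.35
tool_pos: [522.1, -212.0, 151.1]
tcp_rot: [-68.0, 89.8, -170.2]
ft_force: [0.4, 0.3, -0.3]
finger_gap: 85.2
```

Request:
servo_tool --commands '[[[0, 0, 0, 0, 0, 0, 0], [0, 0, 0, 0, 0, 0, 0]]]'

```text
time: 10.55
tool_pos: [523.7, -206.3, 152.0]
tcp_rot: [-115.4, 89.8, 142.6]
ft_force: [-0.6, -0.3, -0.2]
finger_gap: 85.3
```

```bash
python3 -c "
from h import *
grab('wrist','6')"; python3 m.py wrist6.npz;python3 g.py 526 -208 62 78
```

```text
R rim 2382 [ 638.8 -233. ] 2.1 90.4
R wheel 105 922 mean [ 549.7 -214.3  113.8] zmax 120.0 across -19.4 15.5 along -41.6 46.1
R wheel 120 2795 mean [ 531.2 -210.8  127.7] zmax 133.0 across -17.6 14.7 along -30.1 34.8
bush 244 [627.9  -1.3  20.8] [619.4  -9.2  15.1] [636.7   9.1  24.3]
nut 478 [ 5.603e+02 -5.000e-01  1.530e+01] [544.8 -13.7  10. ] [574.8  14.7  18. ]
t 10.6 pos [ 524.1 -205.8  152.4] F [-0.6 -0.7 -0.4] gap 85.2 q [-27.   3.  94.   0.  83.  75.]
tool x [-0.002  0.001 -1.   ] y [ 0.978 -0.207 -0.002] z [-0.207 -0.978 -0.001]
shift cm [9.04 0.25 0.19]
rot [-1.8e+02 -2.0e-01 -1.0e-01]
rot [ 0.  -0.1  0.1]
```

View pics/wrist6.png

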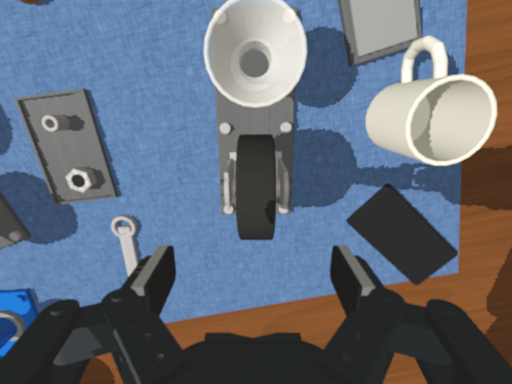

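Request:
servo_tool --commands '[[[0, 4, 0.2, 0.2, 0, 0, 0], [0, 8, 0.2, 0.2, 0, 0, 0], [0, 8.9, 0.2, 0.2, 0, 0, 0], [0, 8.9, 0.2, 0, 0, 0, 0], [0, 8.9, 0.2, -1.2, 0, 0, 0], [0, 8.9, 0.2, -2, 0, 0, 0], [0, 8.9, 0.2, -2, 0, 0, 0]]]'

```text
time: 11.3
tool_pos: [532.3, -187.1, 66.7]
tcp_rot: [84.3, 89.8, -17.6]
ft_force: [0.8, 0.3, 0.2]
finger_gap: 85.4
```

Request:
servo_tool --commands '[[[0, 0, 0, -0.3, 0, 0, 0], [0, 0, 0, -0.3, 0, 0, 0]]]'

```text
time: 11.5
tool_pos: [531.7, -185.1, 65.3]
tcp_rot: [78.2, 89.9, -23.7]
ft_force: [0.2, 0.1, 1.4]
finger_gap: 85.8
```

Request:
servo_tool --commands '[[[0, 0, 0, -0.2, 0, 0, 0], [0, 0, 0, -0.2, 0, 0, 0]]]'

```text
time: 11.7
tool_pos: [531.5, -183.3, 64.6]
tcp_rot: [-59.0, 90.0, -161.0]
ft_force: [-0.8, -0.2, -0.4]
finger_gap: 85.1
```

Request:
servo_tool --commands '[[[0, 0, 0, -0.2, 0, 0, 0], [0, 0, 0, -0.2, 0, 0, 0]]]'

```text
time: 11.9
tool_pos: [532.0, -181.3, 64.5]
tcp_rot: [-57.3, 90.0, -159.3]
ft_force: [-0.0, -0.3, 0.5]
finger_gap: 85.5
```

Request:
servo_tool --commands '[[[0, 0, 0, -0.2, 0, 0, 0], [0, 0, 0, -0.2, 0, 0, 0]]]'

```text
time: 12.1
tool_pos: [532.5, -179.2, 64.5]
tcp_rot: [168.5, 90.0, 66.5]
ft_force: [-0.1, -0.3, -0.2]
finger_gap: 85.3
```

Request:
servo_tool --commands '[[[0, 0, 0, -0.15, 0, 0, 0], [0, 0, 0, -0.15, 0, 0, 0]]]'

```text
time: 12.3
tool_pos: [532.6, -178.5, 64.6]
tcp_rot: [5.4, 89.9, -96.6]
ft_force: [-0.5, -2.5, 0.7]
finger_gap: 85.0
```

Request:
servo_tool --commands '[[[0, 0, 0, -0.15, 0, 0, 0], [0, 0, 0, -0.15, 0, 0, 0]]]'

```text
time: 12.5
tool_pos: [532.8, -178.1, 64.6]
tcp_rot: [7.4, 89.9, -94.7]
ft_force: [-1.1, -9.8, -1.2]
finger_gap: 85.9
```

```bash
cat > tilt.py <<'E'
import sys
from h import *
a=np.radians(-12); n=np.array([-np.sin(a),np.cos(a)]);t=np.array([np.cos(a),np.sin(a)])
z=grab('side',sys.argv[1]); grab('wrist',sys.argv[1])
for f in ['side0','side'+sys.argv[1]]:
    z=load(f+'.npz');P=cloud(z)
    w=(P[...,:2]-[526,-208])@n;l=(P[...,:2]-[526,-208])@t
    print(f,[(zl,int(m2.sum()),float(np.median(w[m2]).round(1))) for zl in range(85,130,8) for m2 in [(abs(l)<40)&(abs(l)>17)&(w>2)&(w<30)&(P[...,2]>zl)&(P[...,2]<zl+8)]])
E
python3 tilt.py 7; python3 g.py
```

```text
side0 [(85, 34, 17.5), (93, 32, 17.0), (101, 35, 17.3), (109, 44, 16.2), (117, 38, 14.8), (125, 16, 12.4)]
side7 [(85, 18, 18.7), (93, 20, 19.0), (101, 19, 18.6), (109, 34, 18.8), (117, 27, 16.0), (125, 15, 10.2)]
t 12.6 pos [ 532.8 -178.1   64.7] F [-1.4 -9.6 -0.4] gap 85.3 q [-24.   7.  99.  -0.  73.  78.]
tool x [-0.    -0.002 -1.   ] y [ 0.978 -0.208  0.   ] z [-0.208 -0.978  0.002]
```

View pics/wrist7.png

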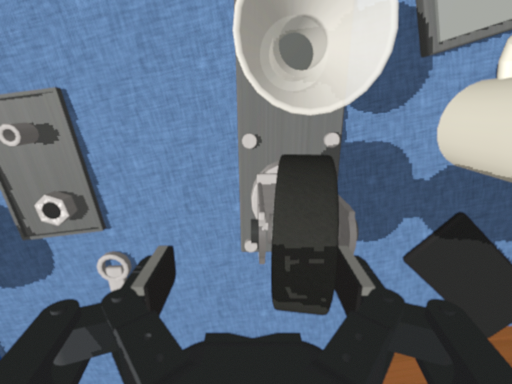

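Request:
servo_tool --commands '[[[0, 0, 0, 2, 0, 0, 0], [0, 0, 0, 2.8, 0, 0, 0], [0, 0, 0, 2.8, 0, 0, 0]]]'

```text
time: 12.9
tool_pos: [527.0, -204.4, 64.4]
tcp_rot: [-159.4, 90.0, 98.5]
ft_force: [-0.3, 0.1, 0.5]
finger_gap: 85.5
```

```bash
python3 tilt.py 8; python3 g.py;python3 m.py wrist8.npz
```

```text
side0 [(85, 34, 17.5), (93, 32, 17.0), (101, 35, 17.3), (109, 44, 16.2), (117, 38, 14.8), (125, 16, 12.4)]
side8 [(85, 25, 18.4), (93, 20, 19.2), (101, 22, 18.6), (109, 35, 19.1), (117, 31, 13.3), (125, 7, 12.4)]
t 13.0 pos [ 527.2 -203.4   64.4] F [0.5 0.1 0.5] gap 85.3 q [-26.   8.  99.   0.  73.  76.]
tool x [-0.     0.001 -1.   ] y [ 0.978 -0.208 -0.   ] z [-0.208 -0.978 -0.001]
R rim 3614 [ 641.7 -233.7] 1.6 89.5
R wheel 105 2156 mean [ 563.4 -214.   113.5] zmax 120.0 across -16.0 19.5 along 9.2 46.3
R wheel 120 2025 mean [ 551.9 -210.8  124.2] zmax 129.6 across -12.5 19.9 along 17.1 37.6
nut 829 [560.4  -1.1  15.2] [545.1 -13.3  10. ] [574.7  14.3  18.2]
```

View pics/wrist8.png

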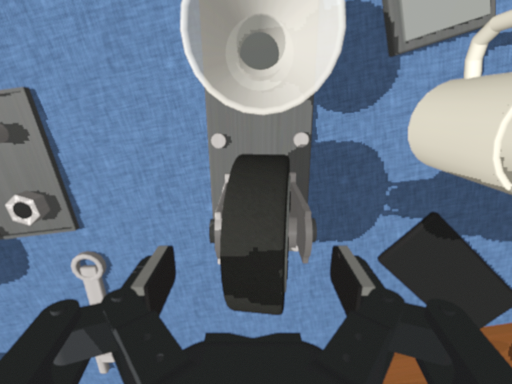

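```bash
cat > tread.py <<'E'
import sys
from h import *
from scipy.optimize import least_squares
def fit(f,c,yaw):
    a=np.radians(yaw); n=np.array([-np.sin(a),np.cos(a)]);t=np.array([np.cos(a),np.sin(a)])
    z=load(f);P=cloud(z);v,u=np.mgrid[:384,:512]
    w=(P[...,:2]-c)@n;l=(P[...,:2]-c)@t;Z=P[...,2]
    im=z['im'].astype(int)
    m=(abs(w)<24)&(abs(l)<40)&(Z>108)&(Z<140)&(v<244)
    w,l,Z=w[m],l[m],Z[m]
    # wheel cylinder R=50 with axis tilted by th about x at z=82: coordinates in wheel frame
    def res(p):
        th,w0,l0=p; s,co=np.sin(th),np.cos(th)
        zz=(Z-82)*co+(w-w0)*s   # tilt: top to +w
        ww=(w-w0)*co-(Z-82)*s
        r_=np.hypot(zz,l-l0)
        # signed dist to cylinder surface (r=50,|ww|<=16)
        d=np.maximum(r_-50,np.abs(ww)-16)
        out=np.hypot(np.maximum(r_-50,0),np.maximum(np.abs(ww)-16,0))
        return np.where(d>0,out,d)
    best=min((least_squares(res,[t0,0,0],loss='soft_l1') for t0 in(-.12,0,.12)),key=lambda q:q.cost)
    print(f,m.sum(),'tilt',best.x[0].round(3),best.x[1:].round(1),np.median(abs(best.fun)).round(2))
for f in sys.argv[2:]:
    fit(f,*( ([550,157],8.3) if sys.argv[1]=='L' else ([526,-208],-12)))
E
python3 tread.py R wrist6.npz wrist7.npz wrist8.npz top0.npz side8.npz; python3 tread.py L wrist1.npz wrist2.npz wrist4.npz
```

```text
wrist6.npz 3404 tilt 0.057 [-3.9  1. ] 0.74
wrist7.npz 3597 tilt 0.18 [-2.9  0.4] 0.46
wrist8.npz 3622 tilt 0.163 [-2.9  0.4] 0.44
top0.npz 365 tilt 0.023 [-1.5  1.6] 1.21
side8.npz 200 tilt 0.104 [1.3 3.2] 1.02
wrist1.npz 1924 tilt 0.022 [-0.3  0.3] 0.83
wrist2.npz 4155 tilt -0.009 [ 0.7 -0.8] 0.55
wrist4.npz 3634 tilt 0.039 [ 0.2 -0.6] 0.43
```

Request:
servo_tool --commands '[[[0, 0, 0, 1.6, 0, 0, 0], [0, 0, 0, 2.7, 0, 0, 0], [0, 0, 0, 3, 0, 0, 0], [0, 0, 0, 3.2, 0, 0, 0], [0, 0, 0, 3.4, 0, 0, 0], [0, 0, 0, 3.4, 0, 0, 0]]]'

```text
time: 13.6
tool_pos: [520.1, -237.2, 64.5]
tcp_rot: [-56.2, 90.0, -158.2]
ft_force: [0.4, 0.4, -0.2]
finger_gap: 85.3
```

Request:
servo_tool --commands '[[[0, 0, 0, 0.2, 0, 0, 0], [0, 0, 0, 0.2, 0, 0, 0]]]'

```text
time: 13.8
tool_pos: [519.7, -239.0, 64.5]
tcp_rot: [-67.3, 90.0, -169.2]
ft_force: [-0.1, -0.1, -0.3]
finger_gap: 85.5
```

Request:
servo_tool --commands '[[[0, 0, 0, 0.15, 0, 0, 0], [0, 0, 0, 0.15, 0, 0, 0]]]'

```text
time: 14.0
tool_pos: [519.5, -240.6, 64.6]
tcp_rot: [71.3, 90.0, -30.6]
ft_force: [-0.2, 0.6, 0.1]
finger_gap: 85.5
```

Request:
servo_tool --commands '[[[0, 0, 0, 0.1, 0, 0, 0], [0, 0, 0, 0.1, 0, 0, 0]]]'

```text
time: 14.2
tool_pos: [519.3, -241.2, 64.6]
tcp_rot: [177.3, 90.0, 75.3]
ft_force: [0.1, 2.0, 0.8]
finger_gap: 85.5
```

Request:
servo_tool --commands '[[[0, 0, 0, 0.1, 0, 0, 0], [0, 0, 0, 0.1, 0, 0, 0]]]'

```text
time: 14.4
tool_pos: [519.2, -241.5, 64.5]
tcp_rot: [-178.0, 89.9, 80.0]
ft_force: [-0.0, 5.3, 1.4]
finger_gap: 85.8
```

Request:
servo_tool --commands '[[[0, 0, 0, 0.1, 0, 0, 0], [0, 0, 0, 0.1, 0, 0, 0]]]'

```text
time: 14.6
tool_pos: [519.2, -241.7, 64.5]
tcp_rot: [-175.9, 89.8, 82.1]
ft_force: [1.6, 8.7, 2.0]
finger_gap: 85.5
```

Hard stop at 8.7 N, at the position I expected. I'll back off to the centre, check the tilt, then go to the bush.

Request:
servo_tool --commands '[[[0, 0, 0, -1.5, 0, 0, 0], [0, 0, 0, -2.8, 0, 0, 0], [0, -2, 0, -2.8, 0, 0, 0], [0, -6, 0, -2.8, 0, 0, 0], [0, -9, 0, -2.8, 0, 0, 0], [0, -9, 0, -2.8, 0, 0, 0]]]'

```text
time: 15.2
tool_pos: [527.8, -216.9, 160.5]
tcp_rot: [71.6, 89.5, -30.3]
ft_force: [0.1, 0.2, 0.4]
finger_gap: 85.2
```

```bash
python3 -c "
from h import *
grab('wrist','9')"; python3 tread.py R wrist9.npz; python3 m.py wrist9.npz;python3 g.py 628 0 120 90
```

```text
wrist9.npz 3171 tilt -0.207 [0.2 1.2] 0.58
R rim 2315 [ 638.9 -233.2] 1.8 89.4
R wheel 105 944 mean [ 549.9 -217.8  113.8] zmax 120.0 across -23.8 11.8 along -39.0 46.3
R wheel 120 2525 mean [ 529.7 -216.9  127.3] zmax 133.8 across -24.9 8.9 along -31.5 35.5
bush 227 [627.9  -1.3  20.9] [619.4  -9.3  15.2] [636.4   8.1  24.3]
nut 448 [ 5.602e+02 -5.000e-01  1.540e+01] [545.1 -13.2  10. ] [574.7  14.9  18.5]
t 15.25 pos [ 526.6 -216.3  157.7] F [-0.8  0.3  0.2] gap 85.5 q [-27.   4.  93.  -0.  83.  74.]
tool x [ 0.005 -0.003 -1.   ] y [ 0.978 -0.207  0.006] z [-0.207 -0.978  0.002]
shift cm [  3.76   5.41 -23.27]
rot [168.   -0.5  -0.2]
rot [-12.    0.1  -0.3]
```

View pics/wrist9.png

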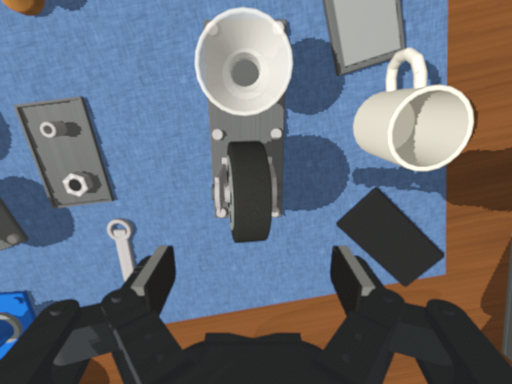

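Request:
servo_tool --commands '[[[130, 0, 5.4, -23.3, -12, 0, 0], [130, 0, 5.4, -23.3, -12, 0, 0], [130, 0, 5.4, -23.3, -12, 0, 0], [130, 0, 5.4, -23.3, -12, 0, 0], [130, 0, 5.4, -23.3, -12, 0, 0], [130, 0, 5.4, -23.3, -12, 0, 0], [130, 3, 5.4, -23.3, -12, 0, 0], [130, 3.5, 5.4, -23.3, -12, 0, 0]]]'

```text
time: 16.05
tool_pos: [622.6, 1.2, 114.4]
tcp_rot: [-91.1, 89.6, 178.9]
ft_force: [-1.6, 0.2, -1.0]
finger_gap: 41.9
```

Request:
servo_tool --commands '[[[130, 0, 0, 0, 0, 0, 0], [130, 0, 0, 0, 0, 0, 0]]]'

```text
time: 16.25
tool_pos: [625.6, 0.1, 119.8]
tcp_rot: [-80.2, 90.0, -170.3]
ft_force: [0.0, -0.5, -0.2]
finger_gap: 41.7
```

```bash
python3 -c "
from h import *
from bench import r
s=r.sense();p=s['tool_pos']
z=grab('wrist','10');P=cloud(z);w=P-p
z=grab('side','10');P2=cloud(z);w2=P2-p
for zz in range(20,70,4):
  for nm,W in(('wrist',w),('side',w2)):
    m=(abs(W[...,0])<25)&(abs(W[...,1])<50)&(W[...,2]>=zz)&(W[...,2]<zz+4)
    if m.any(): print(nm,zz,m.sum(),W[m].min(0).round(1),W[m].max(0).round(1))
"; python3 m.py wrist10.npz;python3 g.py 628 0 60 90
```

```text
wrist 36 35 [-11.7 -21.4  37. ] [ 8.4 20.7 39.9]
side 36 1 [  0.2 -22.   39.8] [  0.2 -22.   39.8]
wrist 40 133 [-11.1 -30.8  40. ] [10.7 27.  44. ]
side 40 17 [ -8.8 -22.   40.2] [10.8 30.7 43.8]
wrist 44 209 [-11.8 -34.4  44. ] [11.1 33.7 48. ]
side 44 15 [ -9.  -22.3  44.4] [13.2 33.2 47.4]
wrist 48 251 [-12.  -34.9  48.1] [10.9 34.1 52. ]
side 48 27 [ -9.4 -23.   48. ] [13.2 36.9 51.5]
wrist 52 275 [-12.3 -34.6  52. ] [11.  34.2 56. ]
side 52 29 [ -9.5 -23.   52. ] [12.3 36.5 55.9]
wrist 56 286 [-11.7 -34.9  56. ] [11.1 34.4 60. ]
side 56 22 [ -9.  -23.1  56. ] [12.9 36.9 59.6]
wrist 60 323 [-12.1 -34.9  60. ] [11.2 34.3 64. ]
side 60 19 [ -9.  -21.7  60. ] [10.2 37.  63.9]
wrist 64 357 [-11.7 -35.   64. ] [11.2 34.  68. ]
side 64 23 [ -9.5 -24.2  64. ] [10.9 37.8 67.7]
wrist 68 292 [-12.  -34.9  68. ] [11.4 33.9 72. ]
side 68 20 [ -9.5 -20.6  68.1] [ 9.3 35.7 71.9]
L rim 1597 [664.8 172.9] 1.7 89.8
R rim 473 [ 641.1 -233.2] 0.9 88.4
bush 180 [629.3  -0.   21.3] [620.1  -8.1  15.1] [637.5   8.   24.6]
nut 318 [564.6   1.2  15.2] [555.3 -11.2  10.2] [575.1  13.4  17.1]
t 16.35 pos [6.265e+02 1.000e-01 1.209e+02] F [0.2 0.4 0.4] gap 41.9 q [-5. 14. 86. -0. 80. 85.]
tool x [ 0.002 -0.    -1.   ] y [ 1.    -0.001  0.002] z [-0.001 -1.     0.   ]
shift cm [6.09 0.14 0.01]
rot [180.   -0.2  -0. ]
rot [-0.   0.  -0.1]
```

View pics/wrist10.png

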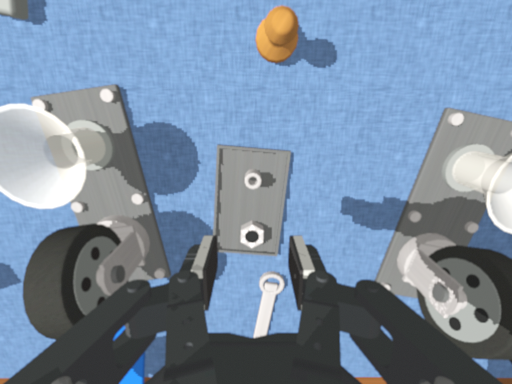

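Request:
servo_tool --commands '[[[165, 4, 0.2, 0, 0, 0, 0], [165, 8, 0.2, 0, 0, 0, 0], [165, 11, 0.2, 0, 0, 0, 0], [165, 12, 0.2, 0, 0, 0, 0], [165, 12, 0.2, 0, 0, 0, 0], [165, 12, 0.2, 0, 0, 0, 0]]]'

```text
time: 16.95
tool_pos: [629.6, 0.4, 1.8]
tcp_rot: [85.6, 89.8, -4.4]
ft_force: [0.5, 0.2, 0.8]
finger_gap: 30.0
```

```bash
python3 g.py 629 0 -29 90; python3 -c "
from h import *
grab('side','11')"; python3 crop.py side11.npz pics/s11.png 180 320 130 270 4
```

```text
t 16.95 pos [6.296e+02 4.000e-01 1.800e+00] F [0.5 0.2 0.8] gap 30.0 q [-5. 21. 90.  0. 68. 85.]
tool x [ 0.003 -0.    -1.   ] y [ 1.    -0.     0.003] z [-0. -1.  0.]
shift cm [ 3.08 -0.07  0.04]
rot [180.   -0.3  -0. ]
rot [-0.   0.  -0.2]
```

View pics/s11.png

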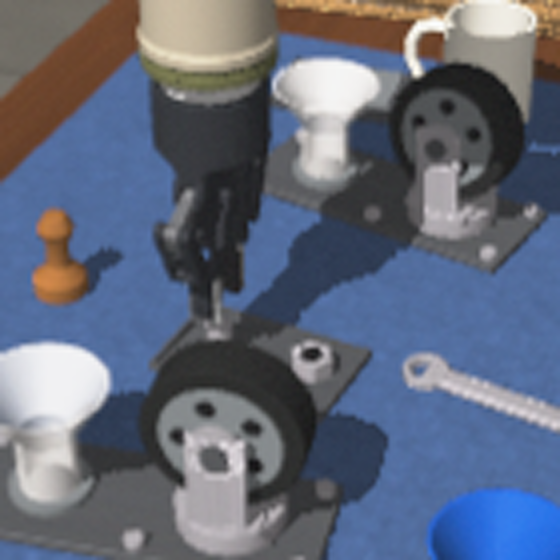

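Request:
servo_tool --commands '[[[165, 1.2, 0, 0, 0, 0, 0], [165, 2.2, 0, 0, 0, 0, 0], [165, 2.7, 0, 0, 0, 0, 0], [165, 2.9, 0, 0, 0, 0, 0], [165, 2.9, 0, 0, 0, 0, 0]]]' --force 30

```text
time: 17.5
tool_pos: [627.3, 0.7, -30.2]
tcp_rot: [-95.6, 89.9, 174.4]
ft_force: [-0.3, 0.3, -0.1]
finger_gap: 30.3
```

```bash
python3 g.py 629 0 -29 90; python3 -c "
from h import *
grab('wrist','12')"
```

```text
t 17.5 pos [627.3   0.7 -30.2] F [-0.3  0.3 -0.1] gap 30.3 q [-5. 24. 91.  0. 66. 85.]
tool x [-0.001  0.    -1.   ] y [ 1.     0.    -0.001] z [ 0. -1. -0.]
shift cm [-0.12  0.17  0.07]
rot [-1.8e+02 -1.0e-01 -0.0e+00]
rot [ 0.  -0.   0.1]
```

View pics/wrist12.png

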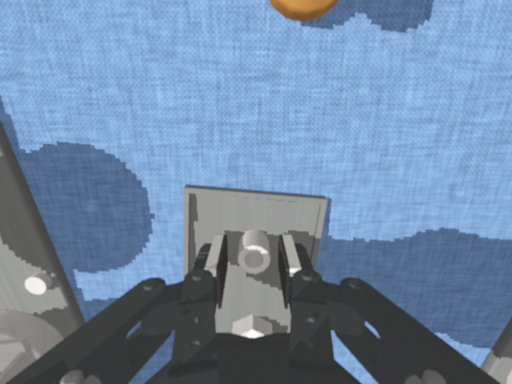

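The bush at (254,252) is between the pads, and no force shows. I'll close on it.

Request:
servo_tool --commands '[[[165, 0, 0.2, 0, 0, 0, 0], [220, 0, 0.2, 0, 0, 0, 0], [255, 0, 0.2, 0, 0, 0, 0], [255, 0, 0.2, 0, 0, 0, 0], [255, 0, 0.2, 0, 0, 0, 0], [255, 0, 0.2, 0, 0, 0, 0]]]' --force 30

```text
time: 18.15
tool_pos: [630.6, 0.6, -28.8]
tcp_rot: [87.4, 89.9, -2.6]
ft_force: [1.0, 0.3, 4.3]
finger_gap: 16.2
```

Request:
servo_tool --commands '[[[255, -2, 0, 0, 0, 0, 0], [255, -6, 0, 0, 0, 0, 0], [255, -10, 0, 0, 0, 0, 0], [255, -14, 0, 0, 0, 0, 0], [255, -14, 0, 0, 0, 0, 0]]]'

```text
time: 18.65
tool_pos: [634.0, 0.3, 118.0]
tcp_rot: [85.4, 89.4, -4.6]
ft_force: [0.1, 0.8, -0.4]
finger_gap: 16.2
```

```bash
python3 g.py 640 -233 110 90; python3 -c "
from h import *
grab('wrist','13')
grab('side','13')"; python3 crop.py side13.npz pics/s13.png 180 320 80 220 4; python3 crop.py wrist13.npz pics/w13.png 180 330 180 330 4
```

```text
t 18.65 pos [6.34e+02 3.00e-01 1.18e+02] F [ 0.1  0.8 -0.4] gap 16.2 q [-5. 15. 85. -0. 79. 85.]
tool x [ 0.011 -0.001 -1.   ] y [1.    0.    0.011] z [ 0.    -1.     0.001]
shift cm [ 0.83  0.59 23.33]
rot [-1.8e+02  9.0e-01  1.0e-01]
rot [ 0.   0.  -0.6]
```

View pics/s13.png

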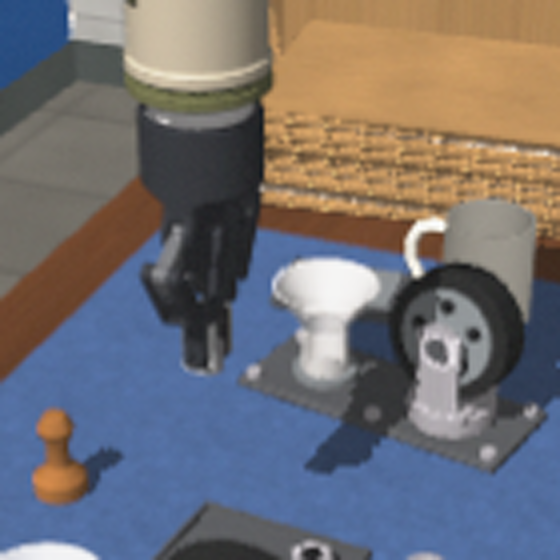

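View pics/w13.png

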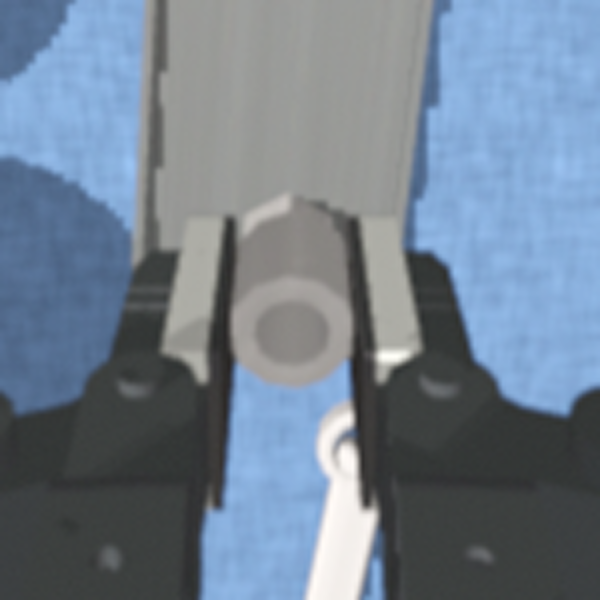

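Request:
servo_tool --commands '[[[255, 0, 0.8, 23.3, 0, 0, 0], [255, 0, 0.8, 23.3, 0, 0, 0], [255, 0, 0.8, 23.3, 0, 0, 0], [255, 0, 0.8, 23.3, 0, 0, 0], [255, 0, 0.8, 23.3, 0, 0, 0], [255, 0, 0.8, 23.3, 0, 0, 0], [255, 0, 0.8, 23.3, 0, 0, 0], [255, 0, 0.8, 23.3, 0, 0, 0]]]'

```text
time: 19.55
tool_pos: [637.0, -230.9, 108.7]
tcp_rot: [-122.8, 89.8, 147.2]
ft_force: [0.2, -0.5, 0.5]
finger_gap: 15.9
```

```bash
python3 g.py 642 -233 60 90; python3 -c "
from h import *
z=grab('wrist','14');P=cloud(z)
m=(P[...,2]>125)&(P[...,2]<185)&(np.hypot(P[...,0]-642,P[...,1]+233)<16)
m[:, :238]=0; m[:,268:]=0
print(m.sum(),P[m].mean(0),P[m].min(0),P[m].max(0))
grab('side','14')"; python3 m.py wrist14.npz; python3 crop.py side14.npz pics/s14.png 200 340 60 200 4
```

```text
t 19.55 pos [ 637.  -230.9  108.7] F [ 0.2 -0.5  0.5] gap 15.9 q [-24.  22.  77.   0.  81.  66.]
tool x [-0.003  0.002 -1.   ] y [ 1.     0.001 -0.003] z [ 0.001 -1.    -0.002]
shift cm [4.87 0.51 0.22]
rot [-1.8e+02 -2.0e-01 -1.0e-01]
rot [ 0.  -0.1  0.1]
1163 [ 637.58789738 -231.32954369  154.55601815] [ 626.13690308 -239.46731814  139.95369202] [ 647.8887886  -222.99805589  161.21798462]
R rim 1733 [ 639.1 -233.3] 1.6 89.0
nut 46 [572.7  -1.5  13.3] [569.5  -8.7  10.1] [575.6   9.3  16.6]
```

View pics/wrist14.png

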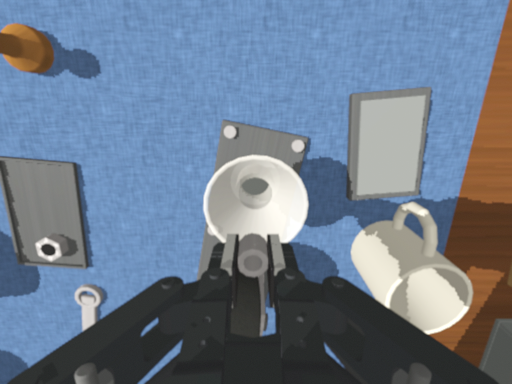

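View pics/s14.png

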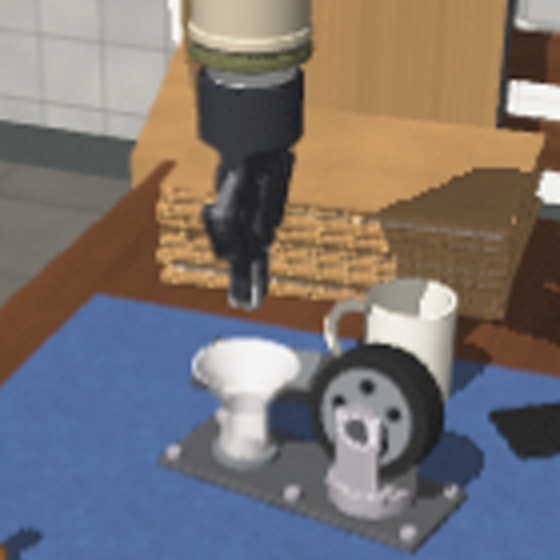

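Request:
servo_tool --commands '[[[255, 2, 0.4, 0.2, 0, 0, 0], [255, 4, 0.4, 0.2, 0, 0, 0], [255, 5.5, 0.4, 0.2, 0, 0, 0], [255, 6.2, 0.4, 0.2, 0, 0, 0], [255, 6.2, 0.4, 0.2, 0, 0, 0], [255, 6.2, 0.4, 0.2, 0, 0, 0]]]'

```text
time: 20.25
tool_pos: [642.3, -234.3, 49.3]
tcp_rot: [67.4, 90.0, -22.6]
ft_force: [-0.7, 0.2, 0.9]
finger_gap: 15.9
```

```bash
python3 g.py 640.5 -233 45 90; python3 -c "
from h import *
grab('wrist','15')
grab('side','15')";  python3 crop.py side15.npz pics/s15.png 200 340 60 200 4
```

```text
t 20.25 pos [ 642.3 -234.3   49.3] F [-0.7  0.2  0.9] gap 15.9 q [-24.  26.  79.   0.  75.  66.]
tool x [ 0.001 -0.    -1.   ] y [1.    0.    0.001] z [ 0. -1.  0.]
shift cm [ 0.43 -0.18 -0.13]
rot [-1.8e+02  1.0e-01  0.0e+00]
rot [ 0.  0. -0.]
```

View pics/wrist15.png

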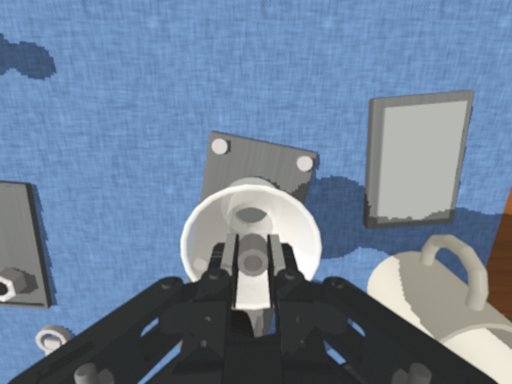

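View pics/s15.png

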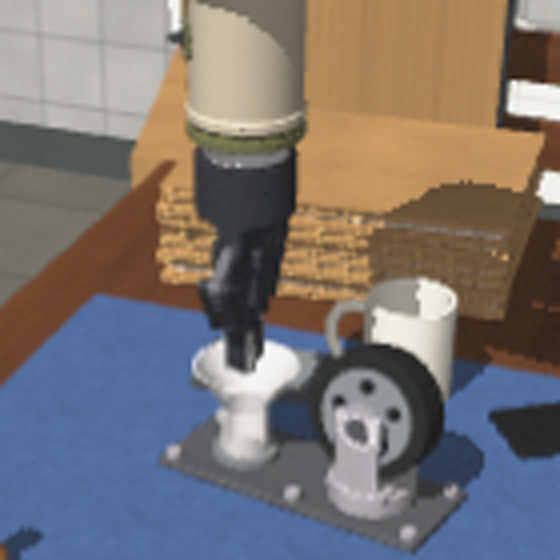

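Bush is inside the funnel mouth and centred, about 8 cm above the desk. I'll release it gently with a partial opening.

Request:
servo_tool --commands '[[[255, 0.4, -0.2, -0.1, 0, 0, 0], [255, 0.4, -0.2, -0.1, 0, 0, 0], [160, 0.4, -0.2, -0.1, 0, 0, 0], [160, 0.4, -0.2, -0.1, 0, 0, 0], [160, 0.4, -0.2, -0.1, 0, 0, 0], [160, 0.4, -0.2, -0.1, 0, 0, 0], [160, 0.2, -0.2, -0.1, 0, 0, 0]]]'

```text
time: 21.05
tool_pos: [639.7, -233.3, 46.3]
tcp_rot: [-115.1, 90.0, 154.9]
ft_force: [0.5, -0.5, -0.5]
finger_gap: 31.9
```

Request:
servo_tool --commands '[[[160, -4, 0, 0, 0, 0, 0], [160, -8, 0, 0, 0, 0, 0], [160, -12, 0, 0, 0, 0, 0], [160, -14, 0, 0, 0, 0, 0], [160, -14, 0, 0, 0, 0, 0], [160, -14, 0, 0, 0, 0, 0]]]'

```text
time: 21.65
tool_pos: [640.1, -233.4, 186.7]
tcp_rot: [66.9, 90.0, -23.1]
ft_force: [0.4, -0.6, -0.1]
finger_gap: 32.0
```

```bash
python3 g.py; python3 - <<'E'
from h import *
z=grab('wrist','16');P=cloud(z);v,u=np.mgrid[:384,:512]
m=(np.hypot(P[...,0]-640,P[...,1]+233)<14)&(v<235)
print(m.sum(),np.percentile(P[m][:,2],[0,10,25,50,75,90,100]).round(1))
m2=m&(P[...,2]>18)&(P[...,2]<45)
if m2.any(): print(m2.sum(),P[m2].mean(0),P[m2].min(0),P[m2].max(0))
E
python3 crop.py wrist16.npz pics/w16.png 180 330 100 250 4
```

```text
t 21.65 pos [ 640.1 -233.4  186.7] F [ 0.4 -0.6 -0.1] gap 32.0 q [-24.  20.  71.   0.  88.  66.]
tool x [ 0.001 -0.    -1.   ] y [1.    0.    0.001] z [ 0. -1.  0.]
239 [11.7 13.  13.6 20.9 27.  27.7 28.7]
126 [ 638.38564906 -233.48620604   26.14970928] [ 629.09423629 -241.95458234   19.13276121] [ 646.48063467 -225.13627028   28.6801343 ]
```

View pics/wrist16.png

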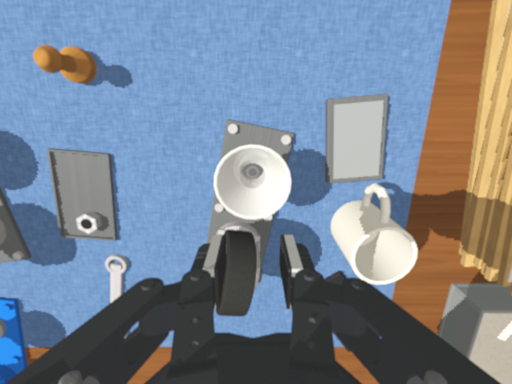

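View pics/w16.png

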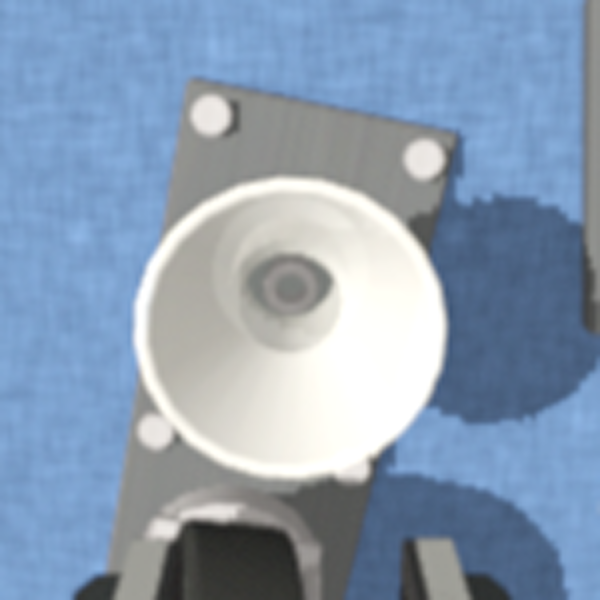

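The bush is standing upright on the tube floor: its top ring is at z ≈ 28 mm, 2 mm or less from the axis. The gripper is clear of everything.

```bash
python3 -c "
from bench import r
print(r.hand_in())"
```

```text
the job is handed in; nothing more can be done
None
```

I tested both castors in the order you set, put the bush in the right-hand stand's tube, and handed the job in at about 21.7 s. The hand-in gave no verdict.

- **Left wheel (good):** it resisted like a spring. I pushed left to 6.4 N, which tipped it about 0.04 rad by the camera fit. Then I pushed right to 7.2 N, where the side camera showed the wheel face about 1 mm over.
- **Right wheel (worn):** it moved freely to hard stops, at 9.8 N left and 8.7 N right, and stayed where I left it. After release the fitted tilt was +0.16 rad and then −0.21 rad. The second figure is beyond the 0.16 stop, so treat that fit as rough.
- **Bush:** I picked it from the tray and released it in the right-hand funnel. The last wrist picture shows it upright at the bottom, with its top ring at about z = 28 mm (8 mm plate plus 20 mm bush) and about 2 mm from the tube's axis. The gripper was well above the funnel with no contact force.
- **Other things:** the nut measured in the same place, within about 1 mm, until just before the pick. I did not measure it again afterwards, but it is still in the tray in the last picture. Nothing else on the desk looked disturbed, though I did not measure the bystanders.

**Checks that disagreed:**
- **Fingertip height:** the shut fingertips were about 37 mm above the reported tool point, seen by both cameras. My first left push therefore passed above the wheel without touching it. I corrected every later height for this.
- **Right wheel start tilt and side view:** the wrist camera read about +0.05 rad before I touched the wheel, and the top camera about +0.02. The side-camera fit for the left tip gave only 0.10 rad, on few points.

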